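Hold a circuit board up to the inspection camera

TASK

Turn the dial on the blue ring-light box so that its white pointer is on the green mark, then take the module with the green circuit board out of the rack and hold it up to the inspection camera: middle of the board straight above the white cross and 200 mm above the table, component face square to the lens, grip tab uppermost and not rolled sideways in the camera's view. Finish while still holding it there, motionless, with the dial left on its mark. Leave the other two modules, the bottle and the jar where they stand, and do not bump the camera or its stand.

Things in the scene. Friction and masses are not known exactly. Their poses are not given: they have to be found in the camera images.
- green_module: To be inspected: aluminium frame 12 mm thick (x), 70 wide (y), 60 high (z) round a green circuit board, with a black grip tab on top, 12 thick (x), 34 wide, 32 high. Origin: centre of underside; z up; +x is the component face (chips, white block, brass strip, steel cans; -x is bare board). 0.1-0.2 kg, stands loose in a rack slot. Grip the tab across its thickness (along x).
- green_center (a point): Middle of the green module: on its centre plane, 30 mm above its underside, 62 mm below the tab's top; axes as the module.
- rack: Fixed wooden rack 215 mm (x) by 110 mm (y), board 12 mm thick. Origin: centre of its underside. Slots at x = -66, 0, +66 mm hold the three modules in any order, undersides 12 mm above the table, 1.8 mm play each side, slot walls to 28 mm above the table; component faces to the rack's +x; 54 mm free between modules.
- blue_module: Leave alone: aluminium frame 12 mm thick (x), 70 wide (y), 60 high (z) round a blue circuit board, with a black grip tab on top, 12 thick (x), 34 wide, 32 high. Origin: centre of underside; z up; +x is the component face (chips, white block, brass strip, steel cans; -x is bare board).
- red_module: Leave alone: aluminium frame 12 mm thick (x), 70 wide (y), 60 high (z) round a red circuit board, with a black grip tab on top, 12 thick (x), 34 wide, 32 high. Origin: centre of underside; z up; +x is the component face (chips, white block, brass strip, steel cans; -x is bare board).
- solvent: Loose white plastic bottle with red cap, 56 mm across, 150 mm tall, leave alone. Origin: centre of the underside.
- jar: Loose glass jar with black lid, 68 mm across, 85 mm tall, leave alone. Origin: centre of the underside.
- insp_stand: Fixed stand: grey base plate 12 mm thick, from x = -60 to +270 mm, 130 mm wide (y), with a white cross; at x = 225 mm a steel post 22 mm thick, 335 mm tall, with the camera. Origin: on the table straight under the cross; +x runs from cross to post, z up.
- camera: Fixed camera, 91 mm long, ring light 72 mm across. Origin: lens front centre, 265 mm above the table, 113 mm level from the cross towards the post. Looks along its -x, 30 degrees below level, over the cross. Presented well, the module's x and z axes point along the camera's x and z: component face to the lens, 30 degrees above level; tab (and tool) leaning 30 degrees away from the camera.
- aim (a point): Where the middle of the green module (point green_center) must be: 200 mm above the table straight over the white cross, 130 mm in front of the lens on its axis. Axes as the stand.
- light_box: Fixed blue box, 115 x 115 x 50 mm, dial in the middle of its top. Origin: centre of the underside. Ten marks round the dial, 30 degrees apart, from dial value 0 (the box's -x direction) to 270 degrees; the fifth (120 degrees) is wide and green, the others thin and white.
- dial (a joint): Dial angle, rad: 0 when the white pointer points along the light box's -x; grows clockwise seen from above; stops at 0 and 4.712. Green mark at 2.094. Friction 0.05 N m, stays where left. Starts between 0.65 and 1.45.
- dial_grip (a point): On the dial's vertical axis, 82 mm above the table, where to grip. The dial is a grey disc 60 mm across with an upright bar 56 mm long, 14 mm thick, from 60 to 90 mm above the table; a white pointer line on one half of its top. Axes turn with the dial: the bar lies along x, the pointer along -x.
Things that resemble listed ones, but are neither listed nor needed, are in the scene too. Leave any grey look-alike of the rack alone. There is more than one size of the light_box; the job needs the larger.

How it is judged:
By the outcome, as a careful person would: the job done as asked, in the order asked, and still so for the second after the job is handed in, while the arm keeps its last pose, push and grip.
It also fails if it takes over 51 s, if anything falls off the work surface, if the arm or the gripper's body presses on something with over 40 N, if the wrist force passes 120 N, or if a joint passes its speed limit or range.

ROBOT

A 7-joint arm with a two-finger parallel gripper is mounted at the origin on the work surface. World frame = base frame: x ahead of the robot, y to its left, z up, the work surface at z = 0. Lengths are in m, angles in rad, forces in N, time in s.
With the tool pointing down it reaches from about 0.4 to 0.75 m from the base axis. Payload 19.5 kg.
Tool frame: the origin (TCP) lies between the finger pads; the fingertips stand 11 mm ahead of it and the grasp point (between the pads) lies 8 mm behind it; z points along the fingers, y is the line along which they close (so a half turn about z gives the same grasp; the last joint's range is limited). The gripper opens to 85 mm and grips with 20 to 120 N. Pads are 22 mm wide; open, the fingers measure 114 mm over their backs; the gripper's body (76 mm by 85 mm) begins 54 mm behind the grasp point. The pads swing forward as they close: fully open they stand 13 mm farther back than shut.
Start: joints at [1.072, 0.707, -0.028, 1.485, 0.022, 0.951, -0.075], TCP at [0.254, -0.516, 0.242] pointing down, gripper open.
Joint ranges: [-2.71, 2.71], [-0.32, 2.16], [-1.57, 1.52], [0, 2.45], [-1.46, 4.6], [0, 2.02], [-2.83, 2.83]. Speed limits (rad/s): [1.89, 1.89, 2.57, 2.57, 3.01, 3.01, 3.01].

INTERFACE

Orientations are given as a rotation vector (axis times angle).
In Python, from station import r, eyes gives the robot as it stands. The module is installed in compiled form; this text tells all that it offers.
- The arm moves only by the shell command python3 -m inch 'ROWS' [FORCE]. ROWS is JSON, one flat list of numbers, 5 for each row, row after row: the shift along the world's x, y, z in units of 40 mm (1.0 is 40 mm), then the turn about the world's z in units of 6 degrees (1.0 is 6 degrees), then the finger opening in mm, from 0 to 85.4. A call has 1 to 10 rows; each row shifts and turns the commanded pose from where the row before left it; what a row does not reach is not made up. A row lasts 1/12 s, in which the tool goes at most 41.7 mm and 7.16 degrees, less where a joint would pass 70% of its speed; a pose out of reach is approached as far as the arm can. A call is refused whole if a number of a shift passes 1 or a number of a turn 1, either way. A call with a gripper value outside its range is refused whole. The fingers move at their own pace and stop on an object; FORCE is the grip in N (left out, the last holds). Time passes only in rows, so rows that do not move let the fingers close. It gives the time, the measured TCP pose, the force, the opening and the grip force at its end, in the units of the state.
- r.state(): the state, without advancing time (a new reading comes with each control period).
- eyes.snapshot(name): name is "scene" or "side" or "wrist"; returns the picture (400x640x3 uint8, red, green, blue); there is no depth.
- eyes.calibration(name): a dict with "fovy" (degrees; the focal length in pixels is half the picture's height over the tangent of half this angle, whatever the lens; pixels are square), "cx", "cy" (the principal point, pixels), "dist_coeffs" ([k1, k2, p1, p2, k3] as OpenCV has them; the pictures are not rectified), "cam_to_world" (4x4, takes a point from camera to world coordinates). Camera axes: x right, y up, looking along -z (the intrinsics and any distortion apply to the point x, -y, -z); pixel columns grow to the right and rows downward; lengths in m; the calibration is good to about 2 mm. A picture is of the moment at which its call begins: read the wrist's pose just before it. calibration takes no time and is no camera call; for the wrist camera it gives the pose at the moment of the call.
- r.sign_off(): hands the job in; it is judged then, once.
The state is a dict: "time_s": time; "joints": joint angles; "joint_vel": joint speeds; "effort": joint torques, N m; "tool_pos": TCP position; "eef_rot": TCP orientation; "force": force on the tool from outside, world axes, zero at the start; "ft_torque": the same for the moment, N m; "width": opening from 0.0 (shut) to 1.0 (fully open); "grasp_force": force on a finger pad.
Only numpy, scipy, OpenCV 4.12 (cv2) and the standard library are available. Lean on these libraries where they do the work, as an engineer would, in place of code of your own. Each camera call takes 0.05 s, during which the arm holds its last target. There are 200 camera calls.

## Working session

There is one attempt and no reset: what is moved stays moved. The work goes in short steps, Python scripts to look and compute and a shell command to move; the robot and the scene stay as the last step left them, time stands still between calls to the robot, and variables do not carry over. Pictures are saved under pics/ and viewed, at most 10 in all, crops included, and the job is handed in when it is done.

```bash
mkdir -p pics
cat > h.py <<'E'
import numpy as np, cv2
from station import r, eyes
def K(c):
    f=200/np.tan(np.radians(c["fovy"])/2); return np.array([[f,0,c["cx"]],[0,f,c["cy"]],[0,0,1.]])
def ray(c,px):
    u=cv2.undistortPoints(np.array(px,float).reshape(-1,1,2),K(c),np.array(c["dist_coeffs"],float))[:,0]
    T=np.array(c["cam_to_world"]); d=np.c_[u[:,0],-u[:,1],-np.ones(len(u))]@T[:3,:3].T
    return T[:3,3],d
def onz(c,px,z):
    o,d=ray(c,px); return o+d*((z-o[2])/d[:,2])[:,None]
def proj(c,P):
    T=np.array(c["cam_to_world"]); p=(np.array(P,float).reshape(-1,3)-T[:3,3])@T[:3,:3]
    return cv2.projectPoints(p*[1,-1,-1],np.zeros(3),np.zeros(3),K(c),np.array(c["dist_coeffs"],float))[0][:,0]
def snap(n,fn):
    c=eyes.calibration(n); im=eyes.snapshot(n); cv2.imwrite(f"pics/{fn}.png",im[:,:,::-1]); return c,im
def tri(c1,p1,c2,p2):
    A=[];b=[]
    for c,p in((c1,p1),(c2,p2)):
        o,d=ray(c,[p]); d=d[0]/np.linalg.norm(d[0]); M=np.eye(3)-np.outer(d,d); A.append(M); b.append(M@o)
    return np.linalg.solve(A[0]+A[1],b[0]+b[1])
E
python3 - <<'E'
from h import *
import json
d={}
a=[]
for n in("scene","side"):
    c,im=snap(n,n+"0"); d[n]={k:np.array(v).tolist() for k,v in c.items()}; print(n,c["fovy"],np.round(c["cam_to_world"],2).tolist()); a.append(im)
json.dump(d,open("cal.json","w"))
print(r.state())
E
```

```text
scene 43.462392983029375 [[-0.07, -0.69, 0.72, 1.55], [1.0, -0.04, 0.06, 0.2], [-0.01, 0.72, 0.69, 1.21], [0.0, 0.0, 0.0, 1.0]]
side 55.2768363311188 [[-0.66, 0.55, -0.51, -0.18], [-0.75, -0.47, 0.47, 0.71], [0.02, 0.69, 0.72, 1.05], [0.0, 0.0, 0.0, 1.0]]
{'time_s': 0.1, 'joints': array([ 1.07234136,  0.70704004, -0.02764442,  1.48490298,  0.02202658,
        0.95089025, -0.07548814]), 'joint_vel': array([-0.00107356, -0.00230904, -0.00055152, -0.00066299,  0.00018375,
       -0.00062993, -0.00026347]), 'effort': array([ 1.59847128e-03, -8.84292054e+01,  1.23657379e+00, -2.36452818e+01,
        1.70291407e-02,  5.06124677e-03,  1.26836244e-04]), 'tool_pos': array([ 0.25351593, -0.51587111,  0.24188598]), 'eef_rot': array([-3.05912242e+00, -7.11114659e-01,  3.79495960e-04]), 'force': array([-0.15348503,  0.08987282, -0.55898045]), 'ft_torque': array([ 0.01536342,  0.02761392, -0.00808183]), 'grasp_force': 0.0, 'width': 0.9992559703038438}
```

View pics/scene0.png

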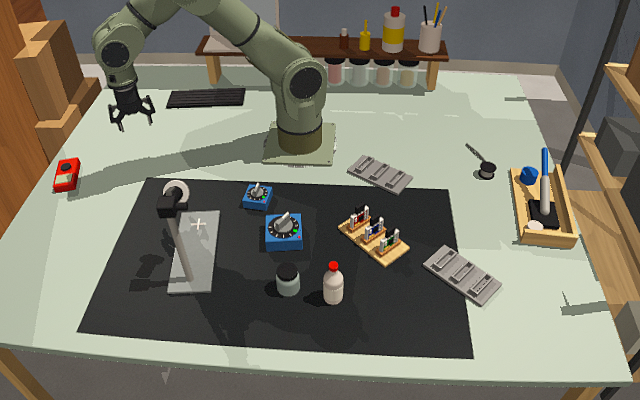

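View pics/side0.png

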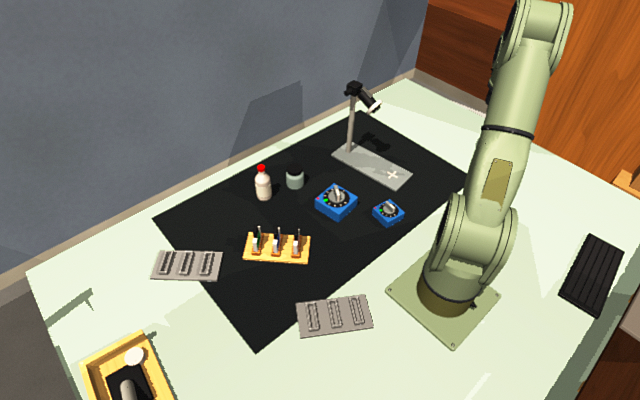

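Run:
```python
from h import *
import json
C=json.load(open("cal.json"))
s=cv2.imread("pics/scene0.png"); d=cv2.imread("pics/side0.png")
A=cv2.resize(s[175:270,155:415],None,fx=3,fy=3,interpolation=cv2.INTER_CUBIC)
B=cv2.resize(d[150:270,235:415],None,fx=2.5,fy=2.5,interpolation=cv2.INTER_CUBIC)
o=np.zeros((A.shape[0]+B.shape[0],780,3),np.uint8); o[:A.shape[0]]=A; o[A.shape[0]:,:B.shape[1]]=B
cv2.imwrite("pics/crop1.png",o); print(o.shape)
print("cross",onz(C["scene"],[[198,224]],.012),onz(C["side"],[[392,175]],.012))
print("dial",onz(C["scene"],[[284,222]],.09),onz(C["side"],[[336,191]],.09))
# blue box base/top mask
for n,im,roi in(("scene",s,(255,200,310,260)),("side",d,(310,175,362,225))):
    x0,y0,x1,y1=roi; h=cv2.cvtColor(im[y0:y1,x0:x1],cv2.COLOR_BGR2HSV)
    m=cv2.inRange(h,(95,120,40),(120,255,255)); c=max(cv2.findContours(m,0,2)[0],key=cv2.contourArea)
    hull=cv2.approxPolyDP(cv2.convexHull(c),2,True)[:,0]+[x0,y0]; print(n,hull.tolist()); print(np.round(onz(C[n],hull,.05),3).tolist())
```

```text
(585, 780, 3)
cross [[ 0.46506653 -0.2894772   0.012     ]] [[ 0.45844064 -0.28895289  0.012     ]]
dial [[0.51032054 0.00663851 0.09      ]] [[0.48586595 0.00425302 0.09      ]]
scene [[300, 213], [302, 248], [267, 251], [265, 216]]
[[0.43, 0.046, 0.05], [0.576, 0.067, 0.05], [0.595, -0.037, 0.05], [0.451, -0.065, 0.05]]
side [[332, 183], [357, 196], [356, 206], [339, 222], [314, 207], [314, 198]]
[[0.555, -0.043, 0.05], [0.444, -0.066, 0.05], [0.411, -0.027, 0.05], [0.397, 0.071, 0.05], [0.506, 0.091, 0.05], [0.54, 0.061, 0.05]]
```

View pics/crop1.png

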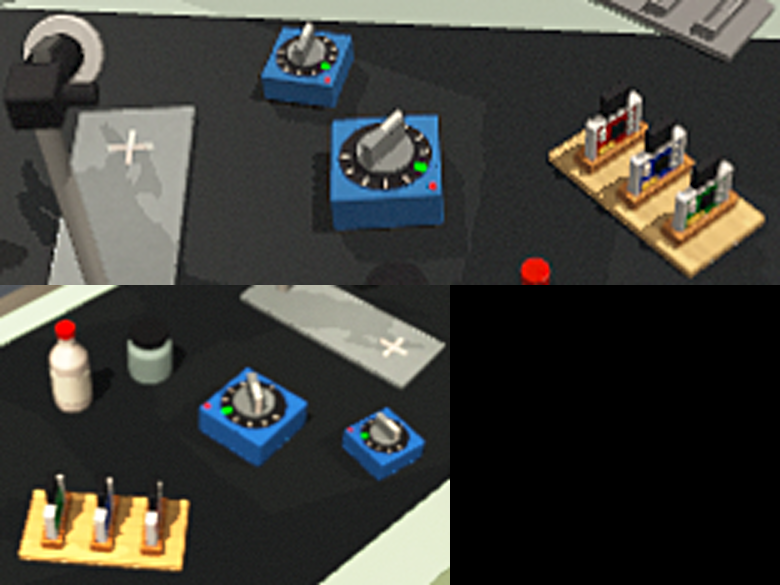

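Pictures show: larger box at scene px (284,230), small look-alike at (257,195); wooden rack with red (358,217), blue (375,230), green (390,243) modules, grey look-alikes at (380,173) and (461,275); cross at (198,224). I choose the larger box, and the green module at the +x end of the wooden rack. Next I move above the dial for a close wrist view.

```bash
python3 -m inch '[0.2,0.9,0.1,0,85, 0.2,0.9,0.1,0,85, 0.2,0.9,0.1,0,85, 0.2,0.9,0.1,0,85, 0.2,0.9,0.1,0,85, 0.2,0.9,0.1,0,85, 0.5,0.83,0.1,0,85, 0.5,0.83,0.1,0,85, 0.5,0.83,0.1,0,85, 0.5,0.83,0.1,0,85]'; python3 -m inch '[0.5,0.83,0.1,0,85, 0.5,0.83,0.1,0,85, 0.5,0.83,0.1,0,85, 0.5,0.83,0.1,0,85, 0.4,0.6,0.1,0,85, 0,0,0,0,85]'
python3 - <<'E'
from h import *
c,im=snap("wrist","w1"); print(r.state()["tool_pos"],r.state()["eef_rot"])
import json
json.dump({k:np.array(v).tolist() for k,v in c.items()},open("w1.json","w"));print(np.round(c["cam_to_world"],3).tolist())
E
```

```text
time_s: 0.93
tool_pos: [0.3821, -0.1654, 0.2825]
eef_rot: [-3.06, -0.711, 0.0]
force: [0.7, -1.2, -0.8]
width: 0.996
grasp_force: 0.0
time_s: 1.43
tool_pos: [0.4797, -0.0052, 0.3023]
eef_rot: [-3.056, -0.72, -0.002]
force: [0.9, 0.9, -0.5]
width: 0.995
grasp_force: 0.0
[ 0.47838038 -0.00800214  0.30198049] [-3.05785572e+00 -7.17278690e-01  3.76187641e-06]
[[0.447, 0.858, 0.253, 0.544], [-0.894, 0.429, 0.126, 0.028], [-0.001, -0.283, 0.959, 0.434], [0.0, 0.0, 0.0, 1.0]]
```

View pics/w1.png

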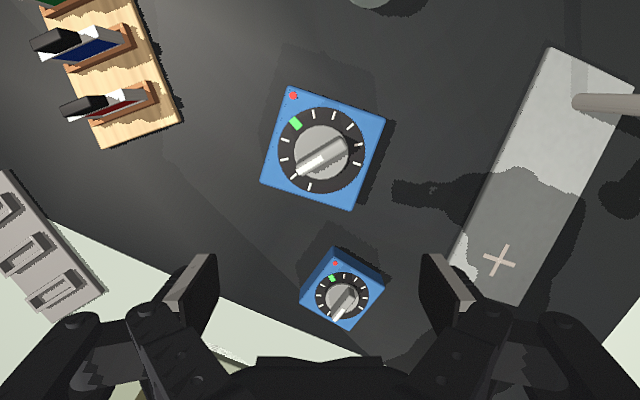

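Run:
```python
from h import *
import json
c=json.load(open("w1.json")); im=cv2.imread("pics/w1.png"); h=cv2.cvtColor(im,cv2.COLOR_BGR2HSV)
def big(m,roi):
    M=np.zeros_like(m); x0,y0,x1,y1=roi; M[y0:y1,x0:x1]=m[y0:y1,x0:x1]; return max(cv2.findContours(M,0,2)[0],key=cv2.contourArea)
b=big(cv2.inRange(h,(98,120,120),(115,255,255)),(250,75,400,220))
q=cv2.boxPoints(cv2.minAreaRect(b)); q2=cv2.approxPolyDP(cv2.convexHull(b),6,True)[:,0]; print(q2.tolist())
P=onz(c,q2,.05); print(np.round(P,3).tolist(), "sides",np.linalg.norm(np.diff(np.r_[P,P[:1]],axis=0),axis=1)); print("ctr",P.mean(0))
g=big(cv2.inRange(h,(50,120,100),(80,255,255)),(280,110,310,140)); gp=onz(c,cv2.minAreaRect(g)[0],.05)[0]
ctr=P.mean(0); a=lambda v:np.degrees(np.arctan2(v[1],v[0])); print("green",gp,"ang",a(gp-ctr),"edges",[a(v) for v in np.diff(np.r_[P,P[:1]],axis=0)])
# bar top
gr=cv2.inRange(h,(0,0,135),(180,40,255)); k=big(gr,(292,120,352,182)); rr=cv2.minAreaRect(k); print("bar rect",rr)
bp=onz(c,cv2.boxPoints(rr),.09); print(np.round(bp,3).tolist())
# pointer px
w=cv2.inRange(h,(0,0,225),(180,40,255)); w=cv2.findNonZero(w[120:182,285:352]); print(None if w is None else (w[:,0]+[285,120]).mean(0), len(w))
# cross + plate
cr=big(cv2.inRange(h,(0,0,190),(40,80,255)),(480,235,520,285)); mm=cv2.moments(cr); cp=[mm["m10"]/mm["m00"],mm["m01"]/mm["m00"]]; print("cross",cp,onz(c,cp,.012))
E=onz(c,[[549,47],[635,90],[450,240]],.012);print("plate",E,a(E[1]-E[0]),a(E[0]-E[2]))
cv2.imwrite("pics/c2.png",np.hstack([cv2.resize(im[75:225,250:400],None,fx=2.6,fy=2.6,interpolation=2),cv2.resize(im[0:150,25:175],None,fx=2.6,fy=2.6,interpolation=2)]))
```

```text
[[287, 86], [385, 119], [351, 210], [260, 182]]
[[0.537, 0.063, 0.05], [0.554, -0.048, 0.05], [0.444, -0.064, 0.05], [0.428, 0.046, 0.05]] sides [0.11172743 0.1104086  0.11050865 0.11076431]
ctr [ 0.49064649 -0.0007326   0.05      ]
green [0.50560674 0.0370829  0.05      ] ang 68.41567302475914 edges [np.float64(-81.45423416649453), np.float64(-171.68978458069975), np.float64(98.7293041832119), np.float64(8.941714993918103)]
bar rect ((321.3629150390625, 166.13931274414062), (28.96417808532715, 62.47919464111328), 58.570438385009766)
[[0.464, 0.024, 0.09], [0.517, -0.009, 0.09], [0.502, -0.034, 0.09], [0.447, -0.001, 0.09]]
[308.64705882 162.36651584] 221
cross [498.80981595092027, 259.55828220858893] [[ 0.46199235 -0.28970505  0.012     ]]
plate [[ 0.71797669 -0.18805514  0.012     ]
 [ 0.73384744 -0.31967397  0.012     ]
 [ 0.45634943 -0.21158812  0.012     ]] -83.12440371961395 5.1398387031832655
```

View pics/c2.png

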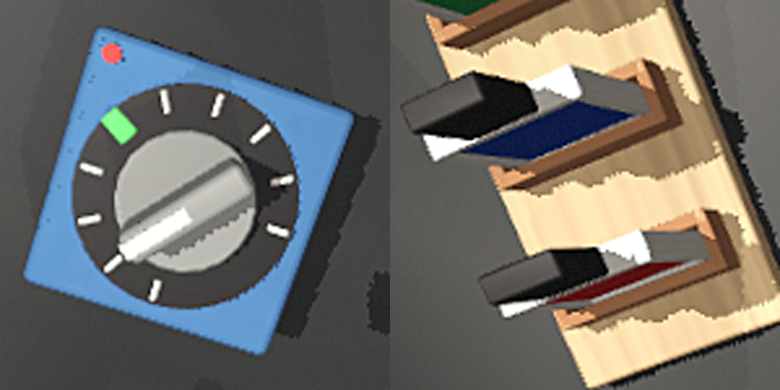

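Run:
```python
from h import *
import json
c=json.load(open("w1.json"))
P=onz(c,np.array([[122,250],[190,213],[243,172],[118,238],[235,160],[128,262],[252,182]])/2.6+[250,75],.09); print(np.round(P,4).tolist())
for i,j in((1,0),(2,0),(4,3),(6,5)):
    v=P[j]-P[i]; print(np.degrees(np.arctan2(v[1],v[0]))%360, np.linalg.norm(v))
```

```text
[[0.467, 0.0147, 0.09], [0.4919, -0.0025, 0.09], [0.5151, -0.0135, 0.09], [0.4706, 0.0182, 0.09], [0.5178, -0.0086, 0.09], [0.4637, 0.0105, 0.09], [0.5133, -0.0183, 0.09]]
145.39653438054614 0.030293468099595138
149.65918488185054 0.055780605099806146
150.42093644067802 0.05428131089727359
149.80632411950128 0.057367691049360264
```

```bash
python3 -m inch '[0,0,0,-1,85, 0,0,0,-1,85, 0,0,0,-1,85, 0,0,0,-1,85, 0.3,0.18,-1,-1,85, 0,0,-1,-1,85, 0,0,-1,-1,85, 0,0,-1,-1,85]'
python3 - <<'E'
from h import *
s=r.state(); print(s["joints"],s["eef_rot"],s["time_s"])
E
```

```text
time_s: 2.15
tool_pos: [0.4888, -0.0044, 0.1414]
eef_rot: [3.082, -0.604, 0.001]
force: [1.2, 0.6, 0.9]
width: 0.997
grasp_force: 0.0
[-0.15806305  0.75505785  0.18175135  1.91692136 -0.26235253  0.49191248
 -1.75056924] [ 3.08166086e+00 -6.04073299e-01  9.89095785e-04] 2.15
```

```bash
python3 -m inch '[0,0,0,1,85, 0,0,0,1,85, 0,0,0,1,85, 0,0,0,1,85, 0,0,0,1,85, 0,0,0,1,85, 0,0,0,1,85, 0,0,0,1,85, 0,0,0,1,85, 0,0,0,1,85]'; python3 -m inch '[0,0,0,1,85, 0,0,0,1,85, 0,0,0,1,85, 0,0,0,1,85, 0,0,0,1,85, 0,0,0,1,85, 0,0,0,1,85, 0,0,0,1,85, 0,0,0,1,85, 0,0,0,1,85]' | tail -0;  python3 -m inch '[0,0,0,1,85, 0,0,0,1,85, 0,0,0,1,85, 0,0,0,1,85, 0,0,0,1,85, 0,0,0,1,85, 0,0,0,1,85, 0,0,0,1,85, 0,0,0,0.7,85, 0,0,0,0,85]'
python3 - <<'E'
from h import *
s=r.state(); print(s["joints"],s["eef_rot"],s["time_s"],s["tool_pos"],np.degrees(2*np.arctan2(s["eef_rot"][1],s["eef_rot"][0])))
E
```

```text
time_s: 2.98
tool_pos: [0.489, -0.0043, 0.1429]
eef_rot: [2.967, 1.033, -0.001]
force: [-0.2, -0.0, 0.1]
width: 0.998
grasp_force: 0.0
time_s: 4.65
tool_pos: [0.489, -0.0044, 0.1427]
eef_rot: [-0.799, -3.038, 0.001]
force: [-0.5, 0.2, -0.0]
width: 0.999
grasp_force: 0.0
[ 0.29564935  0.80774623 -0.64884402  1.89974549  0.75024937  0.69546261
  0.24785836] [-7.98803497e-01 -3.03763831e+00  7.96049263e-04] 4.65 [ 0.48898824 -0.0043594   0.14272419] -209.46683813890732Exception ignored on flushing sys.stdout:
BrokenPipeError: [Errno 32] Broken pipe
```

```bash
python3 -m inch '[0.05,0.1,-0.6,0,85, 0,0,-0.6,0,85, 0,0,-0.46,0,85, 0,0,0,0,12, 0,0,0,0,8, 0,0,0,0,8, 0,0,0,0,8, 0,0,0,0,8, 0,0,0,0,8, 0,0,0,0,8]' 40
```

```text
time_s: 5.48
tool_pos: [0.4906, -0.0017, 0.0773]
eef_rot: [-0.806, -3.036, 0.008]
force: [-7.1, -12.9, 19.1]
width: 0.156
grasp_force: 39.8
```

```bash
python3 -m inch '[0,0,0.04,-1,8, 0,0,0,-1,8, 0,0,0,-1,8, 0,0,0,-1,8, 0,0,0,-1,8, 0,0,0,-1,8, 0,0,0,-1,8, 0,0,0,-1,8, 0,0,0,-1,8, 0,0,0,-1,8]';python3 -m inch '[0,0,0,-1,8, 0,0,0,-1,8, 0,0,0,-1,8, 0,0,0,-0.6,8, 0,0,0,0,8,0,0,0,0,8,0,0,0,0,8]'
python3 - <<'E'
from h import *
s=r.state(); print(s["joints"],s["eef_rot"],s["time_s"],s["tool_pos"],np.degrees(2*np.arctan2(s["eef_rot"][1],s["eef_rot"][0]))%360)
E
```

```text
time_s: 6.32
tool_pos: [0.4905, -0.0018, 0.0777]
eef_rot: [2.222, 2.22, -0.007]
force: [-0.6, -13.5, -20.8]
width: 0.151
grasp_force: 43.4
time_s: 6.9
tool_pos: [0.4904, -0.0018, 0.0777]
eef_rot: [2.594, 1.77, -0.006]
force: [0.3, -15.4, -19.2]
width: 0.154
grasp_force: 43.4
[ 0.03489937  0.86767541 -0.17813113  1.94456622  0.39524309  0.36643994
 -0.82599648] [ 2.59421105  1.77031766 -0.0064734 ] 6.9 [ 0.49044096 -0.00178934  0.077688  ] 68.62010009125314
```

```bash
python3 -m inch '[0,0,0,0,30, 0,0,0,0,60, 0,0,0,0,85, 0,0,0.5,0,85, 0,0,1,0,85, 0,0,1,0,85, 0,0,1,0,85, 0,0,1,0,85, 0,0,1,0,85, 0,0,0,0,85]'
python3 - <<'E'
from h import *
c,im=snap("wrist","w2"); s=r.state(); print(s["tool_pos"],s["joints"])
import json
json.dump({k:np.array(v).tolist() for k,v in c.items()},open("w2.json","w"))
E
```

```text
time_s: 7.73
tool_pos: [0.4929, 0.0013, 0.3047]
eef_rot: [2.589, 1.772, 0.012]
force: [1.9, 1.1, 1.2]
width: 0.995
grasp_force: 0.0
[0.49228789 0.00096881 0.30146228] [ 0.14913019  0.52332814 -0.36959014  1.67596633  0.220263    0.97739013
 -0.66866942]
```

View pics/w2.png

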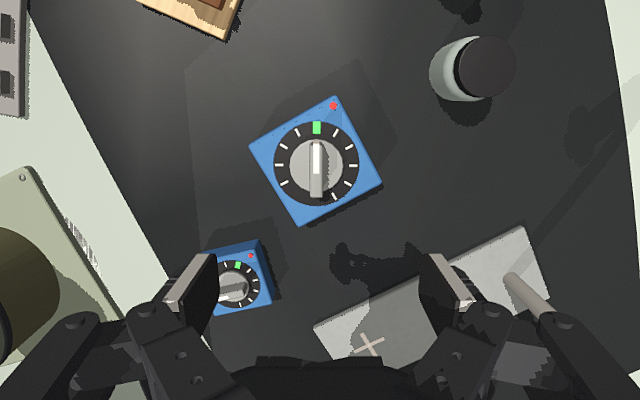

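Run:
```python
from h import *
import json
c=json.load(open("w2.json")); C=json.load(open("cal.json")); im=cv2.imread("pics/w2.png"); h=cv2.cvtColor(im,cv2.COLOR_BGR2HSV)
a=lambda v:np.degrees(np.arctan2(v[1],v[0]))
w=cv2.inRange(h,(0,0,215),(180,40,255)); w[:135]=0;w[195:]=0;w[:,:306]=0;w[:,328:]=0
p=cv2.findNonZero(w)[:,0].astype(float); P=onz(c,p,.09)[:,:2]; m=P.mean(0); v=np.linalg.svd(P-m)[2][0] if 0 else np.linalg.eigh(np.cov(P.T))[1][:,1]
print("pointer",len(p),p.mean(0),m,a(v)%180,"from ctr",a(m-[.4906,-.0007]))
g=cv2.inRange(h,(50,120,100),(80,255,255)); g[150:]=0; gm=cv2.moments(g); gp=[gm["m10"]/gm["m00"],gm["m01"]/gm["m00"]]
b=cv2.inRange(h,(98,120,120),(115,255,255)); b[232:]=0
q=cv2.approxPolyDP(cv2.convexHull(max(cv2.findContours(b,0,2)[0],key=cv2.contourArea)),6,True)[:,0]; Q=onz(c,q,.05); print(q.tolist(),"ctr",Q.mean(0))
print("green",a(onz(c,gp,.05)[0]-Q.mean(0)),"edges",[a(x)%90 for x in np.diff(np.r_[Q,Q[:1]],axis=0)])
t=np.array([[620,97],[666,130],[722,165]])/3+[155,175]; print("tabs",onz(C["scene"],t,.104))
t=np.array([[158,486-285],[110,482-285],[60,480-285]])/2.5+[235,150]; print("tabs side",onz(C["side"],t,.104))
s=np.array([[690,272],[762,215],[550,155]])/3+[155,175]; R=onz(C["scene"],s,.012);print("rack",R,a(R[1]-R[0]),a(R[0]-R[2]))
```

```text
pointer 185 [315.56216216 158.14594595] [0.49535399 0.01249134] 68.12255361498964 from ctr 70.18149178683478
[[335, 95], [381, 182], [298, 226], [248, 146]] ctr [ 4.90320458e-01 -3.00855414e-04  5.00000000e-02]
green 67.03707595983481 edges [np.float64(8.112340950394525), np.float64(7.9654895029721615), np.float64(8.3972236792916), np.float64(8.412783266366901)]
tabs [[0.44634996 0.24195903 0.104     ]
 [0.49072722 0.28905285 0.104     ]
 [0.53539137 0.34407993 0.104     ]]
tabs side [[0.42564953 0.22901339 0.104     ]
 [0.47083499 0.27140604 0.104     ]
 [0.51526841 0.31802223 0.104     ]]
rack [[0.59835949 0.3187264  0.012     ]
 [0.51871938 0.39501275 0.012     ]
 [0.44715088 0.17092834 0.012     ]] 136.23216063093193 44.34649647340619
```

Picture: pointer line (316,158) sits right under the green mark (316,128); measured 68.1° against 68.3°, so the dial is set. Next, over to the green module.

```bash
python3 -m inch '[0.07,0.82,0.12,1,85, 0.07,0.82,0.12,1,85, 0.07,0.82,0.12,1,85, 0.07,0.82,0.12,1,85, 0.07,0.82,0.12,1,85, 0.07,0.82,0.12,1,85, 0.07,0.82,0.12,1,85, 0.07,0.82,0.12,1,85, 0.07,0.82,0.12,1,85, 0.07,0.82,0.12,1,85]';python3 -m inch '[0,0,0,1,85, 0,0,0,0.25,85, 0,0,0,0,85, 0,0,0,0,85]'
python3 - <<'E'
from h import *
c,im=snap("wrist","w3"); s=r.state(); print(s["tool_pos"],s["joints"],np.degrees(2*np.arctan2(s["eef_rot"][1],s["eef_rot"][0]))%360)
import json
json.dump({k:np.array(v).tolist() for k,v in c.items()},open("w3.json","w"))
E
```

```text
time_s: 8.62
tool_pos: [0.5191, 0.3302, 0.3457]
eef_rot: [-1.351, -2.836, 0.001]
force: [0.6, -1.1, 2.0]
width: 0.997
grasp_force: 0.0
time_s: 8.95
tool_pos: [0.5197, 0.3277, 0.3459]
eef_rot: [1.176, 2.913, -0.001]
force: [-0.2, -0.0, 0.8]
width: 0.995
grasp_force: 0.0
[0.5197193  0.32761452 0.34607242] [-0.34812126  0.74078836 -0.65460156  1.11179412  0.42925247  1.4176166
 -0.1300037 ] 136.02803579175648
```

View pics/w3.png

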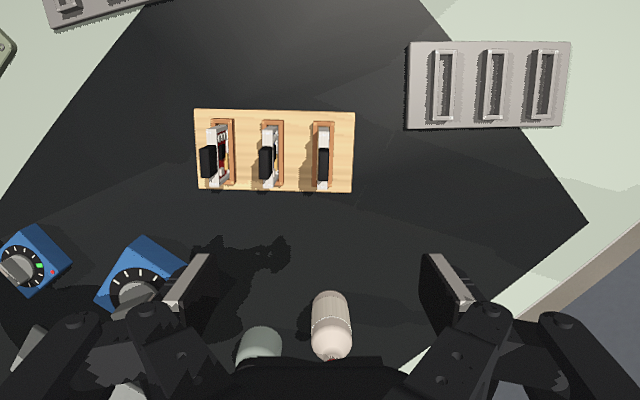

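Run:
```python
from h import *
import json
c=json.load(open("w3.json")); im=cv2.imread("pics/w3.png"); h=cv2.cvtColor(im,cv2.COLOR_BGR2HSV)
a=lambda v:np.degrees(np.arctan2(v[1],v[0]))
m=cv2.inRange(h,(8,50,90),(30,255,255)); m[:100]=0;m[200:]=0;m[:,:190]=0;m[:,360:]=0
q=cv2.approxPolyDP(cv2.convexHull(max(cv2.findContours(cv2.morphologyEx(m,cv2.MORPH_CLOSE,np.ones((15,15))),0,2)[0],key=cv2.contourArea)),6,True)[:,0]
R=onz(c,q,.012); print(q.tolist(),np.round(R,4).tolist()); d=np.diff(np.r_[R,R[:1]],axis=0); print([(round(a(x),2),round(np.linalg.norm(x),4)) for x in d],"ctr",R.mean(0))
ctr=R.mean(0); 
k=cv2.inRange(h,(0,0,0),(180,255,60)); k[:140]=0;k[190:]=0;k[:,:310]=0;k[:,335:]=0
t=max(cv2.findContours(k,0,2)[0],key=cv2.contourArea); rr=cv2.minAreaRect(t); print(rr); b=onz(c,cv2.boxPoints(rr),.104); print(np.round(b,4).tolist(),"tab ctr",b.mean(0))
u=np.array([np.cos(np.radians(46)),np.sin(np.radians(46)),0]); print("from rack",ctr+.066*u, "proj",proj(c,ctr+.066*u+[0,0,.092]))
cv2.imwrite("pics/c3.png",cv2.resize(im[100:200,185:365],None,fx=4,fy=4,interpolation=2))
```

```text
[[194, 108], [354, 112], [351, 191], [199, 188]] [[0.3654, 0.2482, 0.012], [0.5165, 0.3962, 0.012], [0.5934, 0.3203, 0.012], [0.442, 0.1695, 0.012]]
[(np.float64(44.39), np.float64(0.2115)), (np.float64(-44.61), np.float64(0.108)), (np.float64(-135.13), np.float64(0.2137)), (np.float64(134.25), np.float64(0.1098))] ctr [0.47931971 0.28356108 0.012     ]
((323.0, 164.0), (32.0, 10.0), 90.0)
[[0.508, 0.3389, 0.104], [0.5155, 0.3467, 0.104], [0.5414, 0.3221, 0.104], [0.5337, 0.3141, 0.104]] tab ctr [0.52468618 0.33048653 0.104     ]
from rack [0.52516717 0.33103751 0.012     ] proj [[323.66640041 164.16798667]]
```

View pics/c3.png

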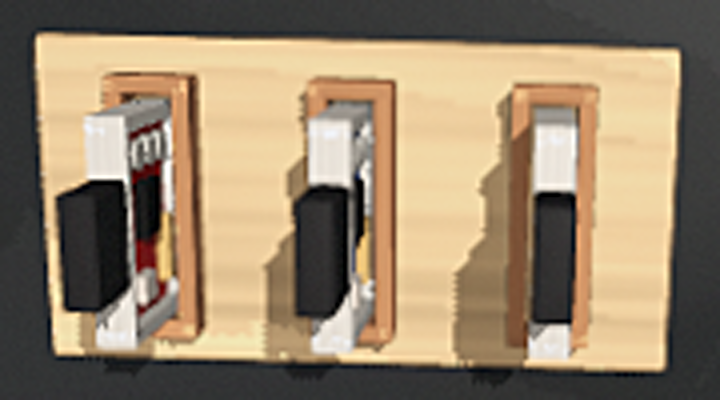

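Crop: red face with components on the right (+x) side; the rightmost module (tab at crop (555,258), image (323,164)) is the green one, agreeing with the rack geometry to 1 mm. Before gripping, I test with the empty hand how orientation behaves at the reach limit, since tilt isn't directly commandable.

```bash
python3 -m inch '[0.7,0.7,0,-0.22,85, 0.7,0.7,0,0,85, 0.7,0.7,0,0,85, 0.7,0.7,0,0,85, 0.7,0.7,0,0,85, 0.7,0.7,0,0,85, 0.7,0.7,0,0,85]';cat >st.py <<'E'
from h import *
from scipy.spatial.transform import Rotation as Ro
s=r.state();R=Ro.from_rotvec(s["eef_rot"]).as_matrix();a=lambda v:round(float(np.degrees(np.arctan2(v[1],v[0]))),2)
z=R[:,2];print("t",s["time_s"],"pos",np.round(s["tool_pos"],4),"tilt",round(float(np.degrees(np.arccos(-z[2]))),2),"tiltaz",a(z),"yaz",a(R[:,1]),"y_elev",round(float(np.degrees(np.arcsin(R[2,1]))),2),"x_elev",round(float(np.degrees(np.arcsin(R[2,0]))),2)); print("j",np.round(s["joints"],3))
E
python3 st.py
```

```text
time_s: 9.58
tool_pos: [0.6192, 0.4279, 0.348]
eef_rot: [1.141, 2.885, 0.046]
force: [-1.0, 2.0, 2.2]
width: 0.994
grasp_force: 0.0
t 9.5833 pos [0.6192 0.4279 0.348 ] tilt 2.81 tiltaz 15.84 yaz 46.87 y_elev 2.41 x_elev -1.45
j [-0.618  1.105 -0.821  0.095  0.81   1.926  0.132]
```

```bash
python3 -m inch '[0.7,0.7,0,0,85, 0.7,0.7,0,0,85, 0.7,0.7,0,0,85, 0.7,0.7,0,0,85]';python3 st.py;  python3 -m inch '[0.7,0.7,0.2,0,85, 0.7,0.7,0.2,0,85, 0.7,0.7,0.2,0,85, 0.7,0.7,0.2,0,85]';python3 st.py; python3 -m inch '[-0.7,-0.7,0,0,85, -0.7,-0.7,0,0,85]'; python3 st.py
```

```text
time_s: 9.92
tool_pos: [0.6405, 0.473, 0.3104]
eef_rot: [1.108, 2.844, 0.158]
force: [1.1, 0.2, 0.2]
width: 0.995
grasp_force: 0.0
t 9.9167 pos [0.6405 0.473  0.3104] tilt 7.67 tiltaz 29.1 yaz 47.57 y_elev 7.28 x_elev -2.4
j [-0.677  1.183 -0.728  0.003  0.751  1.825  0.156]
time_s: 10.25
tool_pos: [0.6584, 0.5104, 0.2986]
eef_rot: [1.086, 2.783, 0.287]
force: [-0.3, -0.4, -0.3]
width: 0.995
grasp_force: 0.0
t 10.25 pos [0.6584 0.5104 0.2986] tilt 13.58 tiltaz 32.33 yaz 47.77 y_elev 13.11 x_elev -3.49
j [-0.707  1.212 -0.47   0.002  0.503  1.693  0.127]
time_s: 10.42
tool_pos: [0.653, 0.5, 0.3002]
eef_rot: [1.087, 2.779, 0.281]
force: [2.4, 0.8, 0.3]
width: 0.996
grasp_force: 0.0
t 10.4167 pos [0.653  0.5    0.3002] tilt 13.56 tiltaz 31.03 yaz 47.72 y_elev 13.01 x_elev -3.76
j [-0.648  1.109 -0.492  0.306  0.504  1.529  0.036]
```

```bash
python3 -m inch '[-0.72,-0.7,0,0,85, -0.72,-0.7,0,0,85, -0.72,-0.7,0,0,85, -0.72,-0.7,0,0,85, -0.72,-0.7,0,0,85, -0.72,-0.7,0,0,85, -0.72,-0.7,0,0,85, -0.72,-0.7,0,0,85, -0.72,-0.7,0,0,85, -0.72,-0.7,0,0,85]' | tail -4;python3 st.py;  python3 -m inch '[-0.7,-0.42,-0.1,0,85, -0.7,-0.42,-0.1,0,85, -0.7,-0.42,-0.1,0,85, -0.7,-0.42,-0.1,0,85]'|tail -4;python3 st.py
```

```text
eef_rot: [1.084, 2.774, 0.284]
force: [1.3, 0.4, -0.5]
width: 0.995
grasp_force: 0.0
t 11.25 pos [0.4448 0.2938 0.3053] tilt 13.85 tiltaz 30.36 yaz 47.77 y_elev 13.24 x_elev -4.0
j [-0.325  0.507 -0.558  1.774  0.486  0.744 -0.299]
eef_rot: [1.085, 2.774, 0.285]
force: [0.1, 1.8, -0.1]
width: 0.994
grasp_force: 0.0
t 11.5833 pos [0.333  0.2273 0.2893] tilt 13.88 tiltaz 30.45 yaz 47.75 y_elev 13.27 x_elev -3.98
j [-0.329  0.33  -0.539  2.182  0.518  0.493 -0.436]
```

```bash
python3 -m inch '[-0.85,-0.5,0,0,85, -0.85,-0.5,0,0,85, -0.85,-0.5,0,0,85, -0.85,-0.5,0,0,85]'|tail -4;python3 st.py; python3 -m inch '[-0.85,-0.5,0,0,85, -0.85,-0.5,0,0,85, -0.85,-0.5,0,0,85]'|tail -4;python3 st.py
```

```text
eef_rot: [1.085, 2.784, 0.279]
force: [-0.0, -0.1, -0.0]
width: 0.997
grasp_force: 0.0
t 11.9167 pos [0.2366 0.1728 0.2938] tilt 13.37 tiltaz 31.42 yaz 47.84 y_elev 12.85 x_elev -3.66
j [-0.118  0.176 -0.836  2.436  0.55   0.424 -0.591]
eef_rot: [1.098, 2.794, 0.283]
force: [-0.4, 0.0, 0.5]
width: 0.992
grasp_force: 0.0
t 12.1667 pos [0.217  0.1617 0.3052] tilt 12.99 tiltaz 34.6 yaz 47.4 y_elev 12.67 x_elev -2.78
j [ 0.217  0.148 -1.198  2.444  0.487  0.476 -0.557]
```

```bash
python3 -m inch '[0.9,0.5,0,-1,85, 0.9,0.5,0,-1,85, 0.9,0.5,0,-1,85, 0.9,0.5,0,-1,85, 0.9,0.5,0,-1,85, 0.9,0.5,0,-1,85, 0.9,0.5,0,-1,85, 0.9,0.5,0,-1,85, 0,0,0,-1,85, 0,0,0,-1,85]'|tail -4;python3 st.py; python3 -m inch '[0,0,0,-1,85, 0,0,0,-1,85, 0,0,0,-1,85, 0,0,0,-1,85, 0,0,0,-1,85, 0,0,0,-1,85, 0,0,0,-1,85, 0,0,0,-1,85, 0,0,0,-1,85, 0,0,0,-1,85]'|tail -4;python3 st.py
```

```text
eef_rot: [2.265, 1.871, 0.156]
force: [-1.3, -0.5, -0.3]
width: 0.997
grasp_force: 0.0
t 13.0 pos [0.4922 0.3145 0.3049] tilt 12.93 tiltaz -22.54 yaz -10.57 y_elev 12.66 x_elev -2.59
j [-0.413  0.656 -0.615  1.479  0.648  1.128 -1.396]
eef_rot: [2.875, 0.485, -0.011]
force: [-0.7, 0.5, 0.5]
width: 0.996
grasp_force: 0.0
t 13.8333 pos [0.4914 0.3139 0.3059] tilt 12.97 tiltaz -82.37 yaz -70.55 y_elev 12.7 x_elev -2.57
j [-0.568  0.734 -0.342  1.223  0.405  1.386 -2.19 ]
```

```bash
python3 -m inch '[0,0,0,-1,85, 0,0,0,-1,85, 0,0,0,-1,85, 0,0,0,-1,85, 0,0,0,-1,85, 0,0,0,-1,85, 0,0,0,-1,85, 0,0,0,-1,85, 0,0,0,-1,85, 0,0,0,-1,85]'|tail -4;python3 st.py
```

```text
eef_rot: [2.766, -1.01, -0.176]
force: [0.4, -0.4, -1.5]
width: 0.992
grasp_force: 0.0
t 14.6667 pos [0.4918 0.3135 0.3059] tilt 12.93 tiltaz -141.92 yaz -129.83 y_elev 12.65 x_elev -2.62
j [-0.687  0.798  0.156  1.07  -0.089  1.506 -2.821]
```

```bash
python3 -m inch '[0.58,0.8,0,0,85, 0.58,0.8,0,0,85, 0.58,0.8,0,0,85, 0.58,0.8,0,0,85, 0.58,0.8,0,0,85, 0.79,0.6,0,0,85, 0.79,0.6,0,0,85, 0.79,0.6,0,0,85]'|tail -4;python3 st.py; python3 -m inch '[0.79,0.6,0.1,0,85, 0.79,0.6,0.1,0,85, 0.79,0.6,0.1,0,85]'|tail -4;python3 st.py
```

```text
eef_rot: [2.774, -1.197, -0.193]
force: [-0.4, -0.7, 0.5]
width: 0.997
grasp_force: 0.0
t 15.3333 pos [0.5832 0.3909 0.3071] tilt 9.78 tiltaz -161.49 yaz -136.36 y_elev 8.87 x_elev -4.09
j [-0.699  1.176  1.076  0.293 -1.012  1.984 -2.826]
eef_rot: [2.811, -1.216, -0.152]
force: [-28.0, 66.0, 0.6]
width: 0.996
grasp_force: 0.0
t 15.5833 pos [0.6011 0.3998 0.2971] tilt 7.14 tiltaz -166.01 yaz -136.59 y_elev 6.23 x_elev -3.48
j [-0.675  1.237  1.509  0.234 -1.457  2.004 -2.826]
```

```bash
python3 -m inch '[0,0,0,0,85]'|tail -4;python3 st.py; python3 -m inch '[-0.6,-0.6,0,0,85,-0.6,-0.6,0,0,85,0,0,0,0,85]'|tail -4;python3 st.py
```

```text
eef_rot: [2.807, -1.216, -0.151]
force: [-0.6, 0.5, -1.6]
width: 0.992
grasp_force: 0.0
t 15.6667 pos [0.6017 0.399  0.2947] tilt 7.24 tiltaz -164.86 yaz -136.67 y_elev 6.39 x_elev -3.39
j [-0.674  1.239  1.504  0.234 -1.449  2.002 -2.826]
eef_rot: [2.825, -1.231, -0.153]
force: [-0.3, 0.9, -0.2]
width: 0.996
grasp_force: 0.0
t 15.9167 pos [0.5866 0.3851 0.3006] tilt 6.54 tiltaz -174.2 yaz -136.92 y_elev 5.21 x_elev -3.94
j [-0.785  1.204  1.489  0.551 -1.319  1.953 -2.61 ]
```

```bash
python3 -m inch '[-0.6,0.1,0,1,85,-0.6,0.1,0,1,85,-0.6,0.1,0,1,85,-0.6,0.1,0,1,85,-0.6,0.2,0,1,85,-0.4,0.2,0,1,85,0,0.2,0,1,85,0,0,0,0,85]'|tail -4;python3 st.py
```

```text
eef_rot: [3.051, -0.113, -0.104]
force: [-1.0, -0.3, -0.3]
width: 0.995
grasp_force: 0.0
t 16.5833 pos [0.4507 0.4291 0.3001] tilt 6.33 tiltaz -130.4 yaz -94.09 y_elev 5.1 x_elev -3.73
j [-1.18   1.124  1.47   1.057 -1.055  1.785 -1.748]
```

```bash
python3 -m inch '[0.6,0.75,0,0,85,0.6,0.75,0,0,85,0.6,0.75,0,0,85,0.6,0.75,0,0,85,0.65,0.75,0,0,85]'|tail -4;python3 st.py;python3 -m inch '[0.5,0.6,0,0,85,0.5,0.6,0,0,85]'|tail -4;python3 st.py
```

```text
eef_rot: [3.053, -0.147, -0.101]
force: [-0.3, -0.2, 0.5]
width: 0.996
grasp_force: 0.0
t 17.0 pos [0.5172 0.5031 0.2979] tilt 6.07 tiltaz -131.28 yaz -95.38 y_elev 4.92 x_elev -3.54
j [-0.907  1.212  1.336  0.302 -1.212  1.948 -2.26 ]
eef_rot: [3.039, -0.357, -0.194]
force: [-0.7, 2.3, -1.1]
width: 0.993
grasp_force: 0.0
t 17.1667 pos [0.534  0.4934 0.2775] tilt 8.44 tiltaz -155.87 yaz -103.08 y_elev 5.13 x_elev -6.69
j [-0.771  1.263  1.209  0.055 -1.24   1.999 -2.538]
```

```bash
cat > kin.py <<'E'
import numpy as np
from scipy.optimize import least_squares
from scipy.spatial.transform import Rotation as Ro
D=[([1.0723,.7070,-.0276,1.4849,.0220,.9509,-.0755],[.2535,-.5159,.2419],[-3.0591,-.7111,.0004]),
([-.158,.755,.1818,1.9169,-.2624,.4919,-1.7506],[.4888,-.0044,.1414],[3.0817,-.6041,.001]),
([.2956,.8077,-.6488,1.8997,.7502,.6955,.2479],[.4890,-.0044,.1427],[-.7988,-3.0376,.0008]),
([.0349,.8677,-.1781,1.9446,.3952,.3664,-.8260],[.4904,-.0018,.0777],[2.5942,1.7703,-.0065]),
([-.3481,.7408,-.6546,1.1118,.4293,1.4176,-.1300],[.5197,.3276,.3461],[1.176,2.913,-.001]),
([-.707,1.212,-.47,.002,.503,1.693,.127],[.6584,.5104,.2986],[1.086,2.783,.287]),
([.217,.148,-1.198,2.444,.487,.476,-.557],[.217,.1617,.3052],[1.098,2.794,.283]),
([-.674,1.239,1.504,.234,-1.449,2.002,-2.826],[.6017,.399,.2947],[2.807,-1.216,-.151])]
def fk(p,q):
    h,a,b,c,o1,o2,o3,ph=p
    R=Ro.identity(); x=np.array([0,0,h])
    def rot(ax,t):
        nonlocal R; R=R*Ro.from_euler(ax,t)
    def mv(v):
        nonlocal x; x=x+R.apply(v)
    rot('z',-q[0]); mv([o1,0,0]); rot('y',q[1]); rot('z',-q[2]); mv([o2,0,a]); rot('y',q[3]); rot('z',-q[4]); mv([o3,0,b]); rot('y',q[5]); rot('z',-q[6]); mv([0,0,c]); rot('z',ph)
    return x,R
def res(p):
    o=[]
    for q,x,e in D:
        X,R=fk(p,q); o+=list(10*(X-x))+list((Ro.from_rotvec(e).inv()*R).as_rotvec())
    return o
best=min((least_squares(res,[.35,.4,.4,.25,0,0,0,ph]) for ph in(0,1.57,3.14,-1.57)),key=lambda s:s.cost)
P=best.x
if __name__=="__main__":
    print(best.cost,np.round(P,4),np.abs(best.fun).max())
E
python3 kin.py
python3 - <<'E'
from h import *
import json
C=json.load(open("cal.json"))
print(onz(C["scene"],[[346,180],[372,156],[412,170],[405,193],[170,105],[245,88],[245,105],[257,200],[466,145],[488,170],[288,280],[333,300]],.02)[:,:2].round(3).tolist())
E
```

```text
0.28234882016804275 [ 3.3660e-01  4.9190e-01  2.8170e-01  2.9990e-01  3.2600e-02 -1.0000e-03
  1.1500e-02  1.5707e+00] 0.3653418195593702
[[0.229, 0.188], [0.089, 0.28], [0.16, 0.425], [0.283, 0.393], [-0.213, -0.588], [-0.361, -0.284], [-0.225, -0.258], [0.349, -0.11], [-0.002, 0.644], [0.142, 0.704], [0.676, 0.034], [0.737, 0.169]]
```

```bash
sed -i 's/def fk(p,q):/S=[-1,-1,-1,-1]\ndef fk(p,q):/; s/-q\[0\]/S[0]*q[0]/; s/-q\[2\]/S[1]*q[2]/; s/-q\[4\]/S[2]*q[4]/; s/-q\[6\]/S[3]*q[6]/' kin.py
python3 - <<'E'
import re
s=open('kin.py').read()
i=s.index("best=")
s=s[:i]+'''import itertools
B=None
for S1 in itertools.product([-1],[1,-1],[1,-1],[1,-1]):
    S[:]=S1
    for ph in(0,1.57,3.14,-1.57):
        f=least_squares(res,[.35,.4,.4,.25,0,0,0,ph])
        if B is None or f.cost<B[0].cost: B=(f,S1)
P=B[0].x; S[:]=B[1]
if __name__=="__main__": print(B[1],B[0].cost,np.round(P,4),np.abs(B[0].fun).max())
'''
open('kin.py','w').write(s)
E
python3 kin.py
```

```text
(-1, -1, -1, -1) 0.28234882016804275 [ 3.3660e-01  4.9190e-01  2.8170e-01  2.9990e-01  3.2600e-02 -1.0000e-03
  1.1500e-02  1.5707e+00] 0.3653418195593702
```

Run:
```python
from kin import *
print(np.round(np.array(res(P)).reshape(-1,6),3))
```

```text
[[ 0.272  0.158 -0.037 -0.     0.    -0.   ]
 [-0.039  0.365  0.006 -0.     0.     0.   ]
 [-0.003  0.15   0.108  0.    -0.    -0.   ]
 [-0.04   0.252  0.103  0.     0.    -0.   ]
 [-0.126  0.181 -0.003 -0.    -0.    -0.   ]
 [-0.201  0.212  0.078  0.     0.001 -0.   ]
 [ 0.084  0.014 -0.043 -0.     0.001 -0.   ]
 [-0.026  0.158 -0.211  0.     0.     0.001]]
```

```bash
cat > kin2.py <<'E'
import numpy as np
from scipy.spatial.transform import Rotation as Ro
import kin
def Rs(q):
    R=Ro.identity(); L=[R]
    for i,ax in enumerate('zyzyzyz'):
        R=R*Ro.from_euler(ax,-q[i] if ax=='z' else q[i]); L.append(R)
    return L
def A(q): 
    L=[r.as_matrix() for r in Rs(q)]
    return np.hstack([L[0],L[1],L[2],L[3],L[4],L[5],L[6],L[7]])
M=np.vstack([A(q) for q,_,_ in kin.D]); b=np.hstack([x for _,x,_ in kin.D])
lam=1e-3; off=np.linalg.solve(M.T@M+lam**2*np.eye(24),M.T@b)
PH=Ro.from_euler('z',np.pi/2)
def fk(q): return A(q)@off, Rs(q)[-1]*PH
def tiltinfo(q):
    x,R=fk(q); R=R.as_matrix(); return x,R
if __name__=="__main__":
    print(np.abs(M@off-b).max()); print(off.reshape(8,3).round(4))
    qn=[-.771,1.263,1.209,.055,-1.24,1.999,-2.538]; print(fk(qn)[0],"meas .534 .4934 .2775")
    q3=[-.648,1.109,-.492,.306,.504,1.529,.036]; print(fk(q3)[0],".653 .5 .3002")
    # planar: tool-down locus with j6=0
    for j4 in(2.45,2.3,2.1,1.9):
        x,_=fk([0,np.pi-j4,0,j4,0,0,0]); print("j6=0",j4,np.hypot(x[0],x[1]),x[2])
    for j4 in(2.45,2.3):
        for j6 in (.2,.4): x,_=fk([0,np.pi-j4-j6,0,j4,0,j6,0]); print(j4,j6,np.hypot(x[0],x[1]),x[2])
E
python3 kin2.py
```

```text
0.0001266915346314068
[[ 1.000e-04 -0.000e+00  1.570e-01]
 [-4.000e-04 -5.100e-03  1.570e-01]
 [ 6.000e-04 -5.100e-03  2.603e-01]
 [-2.000e-04 -1.070e-02  2.603e-01]
 [-2.000e-04 -1.070e-02  1.450e-01]
 [ 2.000e-04 -2.000e-04  1.450e-01]
 [-2.000e-04 -2.000e-04  1.493e-01]
 [ 0.000e+00 -1.000e-04  1.493e-01]]
[0.53355685 0.49377894 0.27732804] meas .534 .4934 .2775
[0.65330957 0.49969471 0.30071665] .653 .5 .3002
j6=0 2.45 0.3337489978950243 0.1261472204526224
j6=0 2.3 0.38968591689141774 0.07199164942250694
j6=0 2.1 0.45062553840911945 -0.012088556781232718
j6=0 1.9 0.4937218611965312 -0.1066351438432312
2.45 0.2 0.30527940120597513 0.18995320570692284
2.45 0.4 0.2648187744735245 0.2468025653689361
2.3 0.2 0.3707789180857573 0.1480342227195657
2.3 0.4 0.33721395813179766 0.21879134799304323
```

```bash
python3 -m inch '[-0.4,-0.85,0.1,1,20,-0.4,-0.85,0.1,1,20,-0.4,-0.85,0,1,20,-0.4,-0.85,0,1,20,-0.4,-0.85,0,1,20,-0.4,-0.85,0,1,20,-0.4,-0.85,0,1,20,-0.4,-0.85,0,1,20,-0.4,-0.85,0,1,20,-0.4,-0.85,0,1,20]'|tail -1;python3 st.py;python3 -m inch '[0,0,0,1,20,0,0,0,1,20,0,0,0,1,20,0,0,0,1,20,0,0,0,1,20,0,0,0,1,20,0,0,0,1,20,0,0,0,1,20,0,0,0,1,20,0,0,0,1,20]'|tail -1;python3 st.py
```

```text
grasp_force: 0.0
t 18.0 pos [0.4457 0.2752 0.2768] tilt 8.01 tiltaz -116.23 yaz -64.44 y_elev 4.98 x_elev -6.26
j [-1.155  1.006  1.376  1.509 -0.852  1.469 -0.887]
grasp_force: 0.0
t 18.8333 pos [0.4469 0.2765 0.2773] tilt 7.96 tiltaz -54.94 yaz -4.51 y_elev 5.09 x_elev -6.11
j [-1.201  0.845  1.145  1.632 -0.699  1.124 -0.004]
```

```bash
python3 -m inch '[-0.2,-0.35,0,1,20,-0.2,-0.35,0,1,20,-0.2,-0.35,0,1,20,-0.2,-0.35,0,1,20,-0.2,-0.35,0,1,20,-0.2,-0.35,-0.2,1,20,-0.2,-0.35,-0.2,1,20,-0.2,-0.35,-0.3,1,20,-0.2,-0.35,-0.4,1,20,-0.2,-0.35,-0.4,1,20]'|tail -1;python3 st.py;python3 -m inch '[0,0,-0.6,1,20,0,0,-0.6,1,20]'|tail -1;python3 st.py
```

```text
grasp_force: 0.0
t 19.6667 pos [0.3668 0.1368 0.2182] tilt 8.2 tiltaz 4.62 yaz 55.1 y_elev 5.24 x_elev -6.29
j [-0.804  0.519  0.532  2.274 -0.694  0.343  1.257]
grasp_force: 0.0
t 19.8333 pos [0.3677 0.137  0.1788] tilt 8.19 tiltaz 13.97 yaz 64.67 y_elev 5.21 x_elev -6.3
j [-0.598  0.574  0.23   2.333 -0.77   0.144  1.469]
```

```bash
python3 -m inch '[-0.3,-0.1,-0.5,0.5,20,-0.5,-0.2,-0.4,0,20,-0.7,-0.26,0,0,20]'|tail -1;python3 st.py;python3 -m inch '[-0.7,-0.26,0,0,20,-0.7,-0.26,0,0,20]'|tail -1;python3 st.py
```

```text
grasp_force: 0.0
t 20.0833 pos [0.3309 0.1245 0.166 ] tilt 6.68 tiltaz 16.51 yaz 66.59 y_elev 4.3 x_elev -5.11
j [-4.900e-01  5.770e-01  3.900e-02  2.449e+00 -9.030e-01  2.000e-03
  1.603e+00]
grasp_force: 0.0
t 20.25 pos [0.3279 0.1229 0.1593] tilt 5.57 tiltaz 15.23 yaz 66.55 y_elev 3.49 x_elev -4.34
j [-4.860e-01  5.960e-01  3.500e-02  2.450e+00 -9.670e-01  1.000e-03
  1.668e+00]
```

```bash
python3 -m inch '[-0.9,-0.3,-0.3,0,20,-0.9,-0.3,-0.3,0,20,-0.9,-0.3,-0.3,0,20]'|tail -1;python3 st.py;python3 -m inch '[-0.9,-0.3,0,0,20,-0.9,-0.3,0,0,20]'|tail -1;python3 st.py
```

```text
grasp_force: 0.0
t 20.5 pos [0.3161 0.125  0.138 ] tilt 2.05 tiltaz 10.1 yaz 66.44 y_elev 1.14 x_elev -1.71
j [-4.900e-01  6.570e-01  1.900e-02  2.450e+00 -1.145e+00  1.000e-03
  1.829e+00]
grasp_force: 0.0
t 20.6667 pos [0.3092 0.1282 0.129 ] tilt 0.54 tiltaz -11.47 yaz 66.61 y_elev 0.11 x_elev -0.53
j [-5.000e-01  6.840e-01  1.100e-02  2.450e+00 -1.172e+00  1.000e-03
  1.844e+00]
```

```bash
python3 -m inch '[0.3,0.2,0.8,0,20,0.3,0.2,0.8,-0.65,20,0.63,0.6,0.2,-1,50,0.63,0.6,0,-1,85,0.63,0.6,0,-1,85,0.63,0.6,0,0,85,0.63,0.6,0,0,85,0.63,0.6,0,0,85,0.63,0.6,0,0,85,0,0,0,0,85]'|tail -1;python3 st.py
```

```text
grasp_force: 0.0
t 21.5 pos [0.4866 0.2961 0.1461] tilt 0.2 tiltaz -36.11 yaz 49.92 y_elev 0.01 x_elev -0.2
j [-0.969  0.968  0.799  1.634 -0.838  0.912  1.025]
```

```bash
python3 -m inch '[0.4,0.35,0,-0.5,40,0.4,0.35,0,-0.37,40,0.16,0.16,0,0,40,0,0,0,0,40,0,0,0,0,40]'|tail -2;python3 st.py
python3 - <<'E'
from h import *
import json
c,im=snap("wrist","w4"); h=cv2.cvtColor(im,cv2.COLOR_BGR2HSV)
json.dump({k:np.array(v).tolist() for k,v in c.items()},open("w4.json","w"))
u=np.array([np.cos(np.radians(44.7)),np.sin(np.radians(44.7)),0]); v=np.array([-u[1],u[0],0]); p=np.array([.525,.3307,.104])
print(proj(c,[p+.006*i*u+.017*j*v for i,j in((1,1),(1,-1),(-1,-1),(-1,1))]).round(0).tolist())
E
```

```text
width: 0.468
grasp_force: 0.0
t 21.9167 pos [0.5218 0.3259 0.1463] tilt 0.2 tiltaz -95.86 yaz 44.5 y_elev -0.15 x_elev -0.13
j [-0.958  1.036  0.839  1.451 -0.835  1.036  0.849]
[[339.0, 202.0], [338.0, 260.0], [317.0, 260.0], [316.0, 202.0]]
```

View pics/w4.png

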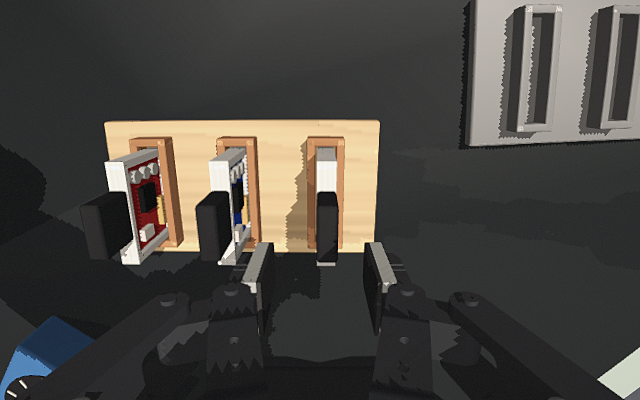

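```bash
python3 -m inch '[0.08,0.12,-0.3,0,40,0,0,-0.6,0,40,0,0,-0.6,0,40,0,0,-0.06,0,40,0,0,0,0,20,0,0,0,0,6,0,0,0,0,6,0,0,0,0,6,0,0,0,0,6]' 60;python3 st.py
```

```text
time_s: 22.72
tool_pos: [0.5256, 0.3314, 0.0853]
eef_rot: [1.211, 2.896, -0.003]
force: [-1.3, 0.4, 7.7]
width: 0.129
grasp_force: 60.8
t 22.7167 pos [0.5256 0.3314 0.0853] tilt 0.16 tiltaz -58.56 yaz 44.62 y_elev -0.04 x_elev -0.16
j [-0.942  1.119  0.785  1.468 -0.903  0.94   0.89 ]
```

```bash
python3 -m inch '[0,0,0.4,0,6,0,0,0.7,0,6,0,0,0.9,0,6,0,0,0.9,0,6,0,0,0.9,0,6,0,0,0.9,0,6,0.6,0.6,0.3,-0.5,6,0.6,0.6,0,0,6,0.6,0.6,0,0,6,0.6,0.6,0,0,6]' 80 ;python3 st.py;python3 -m inch '[0.7,0.65,0,0,6,0.7,0.65,0,0,6,0.7,0.65,0,0,6]'|tail -1;python3 st.py
```

```text
time_s: 23.55
tool_pos: [0.6011, 0.4069, 0.2839]
eef_rot: [1.277, 2.868, 0.001]
force: [0.7, 1.3, -1.9]
width: 0.125
grasp_force: 78.7
t 23.55 pos [0.6011 0.4069 0.2839] tilt 0.14 tiltaz -14.29 yaz 42.0 y_elev 0.08 x_elev -0.12
j [-0.822  1.085  0.905  0.655 -0.769  1.606  0.411]
grasp_force: 78.7
t 23.8 pos [0.6289 0.4372 0.2835] tilt 0.73 tiltaz 38.97 yaz 41.89 y_elev 0.73 x_elev -0.04
j [-0.698  1.202  0.849  0.205 -0.804  1.787  0.191]
```

```bash
python3 -m inch '[0.75,0.6,0.2,0,6,0.75,0.6,0.2,0,6,0.75,0.6,0.2,0,6,0.75,0.6,0.2,0,6]'|tail -1;python3 st.py;python3 -m inch '[0.75,0.6,0.25,0,6,0.75,0.6,0.25,0,6,0.75,0.6,0.25,0,6,0.75,0.6,0.25,0,6]'|tail -3;python3 st.py
```

```text
grasp_force: 78.9
t 24.1333 pos [0.6271 0.3322 0.134 ] tilt 21.13 tiltaz 178.99 yaz 11.2 y_elev -20.69 x_elev 4.09
j [-0.464  1.455  0.652  0.032 -0.827  1.988 -0.308]
force: [10.8, -8.4, -39.1]
width: 0.121
grasp_force: 91.1
t 24.4667 pos [0.6024 0.3308 0.0785] tilt 28.59 tiltaz 176.15 yaz -2.24 y_elev -28.59 x_elev 0.68
j [-0.446  1.542  0.273  0.008 -0.536  2.022 -0.55 ]
```

```bash
python3 -m inch '[-0.3,0,0.9,0,6,-0.3,0,0.9,0,6]';python3 st.py
python3 - <<'E'
from h import *
snap("scene","s5")
im=cv2.imread("pics/s5.png"); cv2.imwrite("pics/s5c.png",cv2.resize(im[130:330,240:500],None,fx=3,fy=3,interpolation=2))
E
```

```text
time_s: 24.63
tool_pos: [0.5914, 0.3392, 0.1526]
eef_rot: [-1.967, -1.928, 0.428]
force: [3.2, 2.2, 0.6]
width: 0.125
grasp_force: 90.9
t 24.6333 pos [0.5914 0.3392 0.1526] tilt 26.85 tiltaz 175.08 yaz -0.69 y_elev -26.79 x_elev 1.7
j [-0.494  1.341  0.286  0.306 -0.508  1.916 -0.462]
```

View pics/s5c.png

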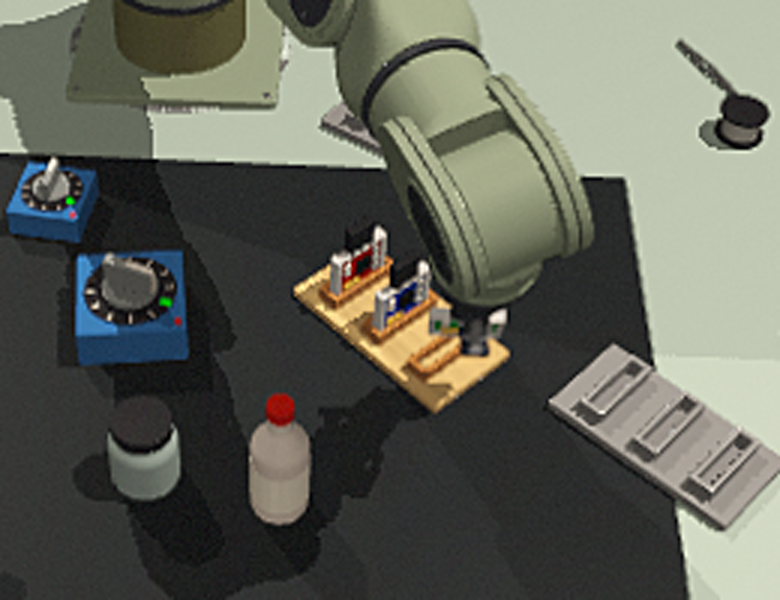

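```bash
cat > sim.py <<'E'
import numpy as np
from kin2 import fk,Ro
from scipy.optimize import least_squares
lo=np.array([-2.71,-.32,-1.57,0,-1.46,0,-2.83]);hi=np.array([2.71,2.16,1.52,2.45,4.6,2.02,2.83])
vm=.7*np.array([1.89,1.89,2.57,2.57,3.01,3.01,3.01])/12
def jac(q):
    x,R=fk(q); J=np.zeros((6,7))
    for i in range(7):
        d=np.array(q,float); d[i]+=1e-5; y,S=fk(d); J[:3,i]=(y-x)/1e-5; J[3:,i]=(S*R.inv()).as_rotvec()/1e-5
    return J
def row(q,x,R,cmd,mode,w,lam,n=20):
    x=x+.04*np.array(cmd[:3]); R=Ro.from_euler('z',np.radians(6*cmd[3]))*R
    q0=q.copy()
    if mode=="ls":
        f=lambda q:np.r_[fk(q)[0]-x,w*(fk(q)[1]*R.inv()).as_rotvec(),lam*(q-q0)]
        a=np.maximum(lo,q0-vm)-1e-9;b=np.minimum(hi,q0+vm)+1e-9; a=np.minimum(a,q0-1e-6); b=np.maximum(b,q0+1e-6)
        q=least_squares(f,np.clip(q0,a+1e-9,b-1e-9),bounds=(a,b),max_nfev=30).x
    else:
        for _ in range(n):
            y,S=fk(q); e=np.r_[x-y,w*(R*S.inv()).as_rotvec()]; J=jac(q); J[3:]*=w
            q=np.clip(q+J.T@np.linalg.solve(J@J.T+lam**2*np.eye(6),e),lo,hi)
        d=q-q0; s=min(1,(vm/np.maximum(np.abs(d),1e-9)).min()); q=q0+s*d
    y,S=fk(q); return q,y,S
def run(q,cmds,mode,w,lam,carry=True,v=0):
    q=np.array(q,float); x,R=fk(q); H=[]
    for c in cmds:
        q,y,S=row(q,x,R,c,mode,w,lam); x,R=y,S; H.append(info(q))
    return q,H
def info(q):
    x,R=fk(q); M=R.as_matrix(); az=lambda v:np.degrees(np.arctan2(v[1],v[0]))
    return np.r_[x,np.degrees(np.arcsin(M[2,1])),np.degrees(np.arcsin(M[2,0])),az(M[:,1])]
E
python3 - <<'E'
from sim import *
np.set_printoptions(precision=2,suppress=True)
G=([-.618,1.105,-.821,.095,.81,1.926,.132],[[.7,.7,0,0]]*4+[[.7,.7,.2,0]]*4,[3,7])
Bd=([-.698,1.202,.849,.205,-.804,1.787,.191],[[.75,.6,.2,0]]*4+[[.75,.6,.25,0]]*4,[3,7])
print("obs G: .64 .473 .31 7.3 -2.4 47.6 | .658 .510 .299 13.1 -3.5 47.8;  B: .627 .332 .134 -20.7 4.1 11 | .602 .331 .079 -28.6 .7 -2")
for mode,w,lam in(("ls",.1,.001),("ls",.3,.001),("ls",1,.001),("ls",.3,.03),("ls",1,.03),("dls",.1,.02),("dls",.3,.02),("dls",1,.02),("dls",.3,.05),("dls",1,.1),("dls",.3,.1)):
    o=[]
    for q,c,k in(G,Bd):
        H=run(q,c,mode,w,lam)[1]; o+=[H[i] for i in k]
    print(mode,w,lam,*o,sep="\n   ")
E
```

```text
obs G: .64 .473 .31 7.3 -2.4 47.6 | .658 .510 .299 13.1 -3.5 47.8;  B: .627 .332 .134 -20.7 4.1 11 | .602 .331 .079 -28.6 .7 -2
ls
   0.1
   0.001
   [ 0.72  0.53  0.34 26.91 -6.03 48.72]
   [ 0.82  0.63  0.37 55.49 -9.62 56.73]
   [ 0.74  0.52  0.31 27.07 -3.02 42.76]
   [ 0.84  0.61  0.34 56.47 -5.35 47.26]
ls
   0.3
   0.001
   [ 0.68  0.5   0.32 15.84 -4.   47.56]
   [ 0.73  0.57  0.32 30.67 -6.28 49.19]
   [ 0.69  0.49  0.29 15.21 -1.72 42.17]
   [ 0.75  0.54  0.3  30.19 -3.2  42.95]
ls
   1
   0.001
   [ 0.63  0.47  0.3   4.52 -1.83 46.95]
   [ 0.63  0.49  0.28  6.93 -2.23 47.04]
   [ 0.64  0.46  0.27  3.05 -0.32 41.94]
   [ 0.65  0.47  0.27  5.47 -0.58 41.96]
ls
   0.3
   0.03
   [ 0.68  0.5   0.32 15.79 -3.97 47.54]
   [ 0.73  0.56  0.33 30.53 -6.23 49.16]
   [ 0.69  0.49  0.29 15.16 -1.75 42.23]
   [ 0.75  0.54  0.31 30.06 -3.23 43.03]
ls
   1
   0.03
   [ 0.63  0.47  0.3   4.52 -1.83 46.95]
   [ 0.63  0.49  0.28  6.92 -2.23 47.04]
   [ 0.64  0.46  0.27  3.06 -0.32 41.94]
   [ 0.65  0.47  0.27  5.47 -0.58 41.96]
dls
   0.1
   0.02
   [ 0.7   0.54  0.32 23.18 -7.29 52.18]
   
[... 358 characters left out ...]
 -2.57  59.14]
   [  0.56   0.46   0.18 -16.42  -2.19  62.24]
   [  0.61   0.35   0.13 -21.3    3.4   15.14]
   [  0.52   0.27  -0.11 -44.15 -17.94 -46.21]
dls
   0.3
   0.05
   [ 0.66  0.5   0.31 12.86 -4.83 50.25]
   [ 0.7   0.57  0.29 24.5  -8.29 54.65]
   [ 0.69  0.49  0.29 14.46 -1.67 42.16]
   [ 0.74  0.54  0.3  29.44 -3.16 42.92]
dls
   1
   0.1
   [ 0.63  0.47  0.29  3.19 -2.14 48.15]
   [ 0.62  0.49  0.27  4.13 -2.84 49.52]
   [ 0.64  0.46  0.27  2.94 -0.3  41.94]
   [ 0.65  0.47  0.27  5.35 -0.56 41.96]
dls
   0.3
   0.1
   [ 0.67  0.5   0.32 15.1  -4.24 48.28]
   [ 0.72  0.57  0.32 29.11 -6.9  50.75]
   [ 0.69  0.49  0.29 14.49 -1.67 42.15]
   [ 0.74  0.54  0.3  29.48 -3.16 42.91]
```

```bash
cat > fit.py <<'E'
import sim
from sim import *
G=([-.618,1.105,-.821,.095,.81,1.926,.132],[[.7,.7,0,0]]*4+[[.7,.7,.2,0]]*4)
Bd=([-.698,1.202,.849,.205,-.804,1.787,.191],[[.75,.6,.2,0]]*4)
I=([-.325,.507,-.558,1.774,.486,.744,-.299],[[-.7,-.42,-.1,0]]*4+[[-.85,-.5,0,0]]*7)
I2=([-.598,.574,.23,2.333,-.77,.144,1.469],[[-.3,-.1,-.5,.5],[-.5,-.2,-.4,0],[-.7,-.26,0,0],[-.7,-.26,0,0],[-.7,-.26,0,0],[-.9,-.3,-.3,0],[-.9,-.3,-.3,0],[-.9,-.3,-.3,0]])
ob=[[.6405,.473,.3104,7.28,-2.4,47.57],[.6584,.5104,.2986,13.11,-3.49,47.77],[.6271,.3322,.134,-20.69,4.09,11.2],[.217,.1617,.3052,12.67,-2.78,47.4],[.3161,.125,.138,1.14,-1.71,66.44]]
sc=np.array([50,50,50,1,1,1])
R=[]
import itertools
for w,lam,n in itertools.product((.3,.5,.7,1),(.01,.02,.03,.05,.08),(1,3,8,30)):
    orig=sim.row
    def row(q,x,R,cmd,mode,w,lam): return orig(q,x,R,cmd,mode,w,lam,n)
    sim.row=row
    try:
        Hg=run(*G,"dls",w,lam)[1];Hb=run(*Bd,"dls",w,lam)[1];Hi=run(*I,"dls",w,lam)[1];Hj=run(*I2,"dls",w,lam)[1]
    finally: sim.row=orig
    e=[np.abs((np.array(h)-o)*sc).mean() for h,o in zip((Hg[3],Hg[7],Hb[3],Hi[10],Hj[7]),ob)]
    R.append((sum(e),w,lam,n,np.round(e,1)))
R.sort(key=lambda t:t[0])
for t in R[:8]: print(*t)
E
time python3 fit.py
```

```text
23.81578943620839 0.5 0.08 1 [ 0.5  1.4 13.4  3.3  5.2]
24.974043891359223 0.7 0.08 1 [ 0.7  2.  12.6  3.6  6. ]
26.387892538371563 1 0.08 1 [ 1.1  2.8 12.1  3.9  6.5]
27.24839766577809 0.3 0.08 1 [ 2.1  4.5 15.2  2.3  3.2]
28.160218197995817 0.5 0.08 30 [ 0.6  1.1 13.3  4.   9.2]
28.29620132192684 0.5 0.08 3 [ 0.6  1.2 13.4  4.5  8.7]
28.38117923203947 0.5 0.08 8 [ 0.6  1.2 13.4  4.2  9.1]
28.94806506224468 0.7 0.08 30 [ 0.9  2.  12.6  4.   9.4]
real	1m49.842s
user	1m49.581s
sys	0m0.199s
```

```bash
python3 -m inch '[-0.5,-0.3,0.5,1,6,-0.5,-0.3,0.5,1,6,-0.5,-0.3,0.5,1,6,-0.3,-0.2,0.5,1,6]'|tail -4;python3 st.py;  python3 -m inch '[0,0,0.7,1,6,0,0,0.7,0,6,0,0,0.7,0,6]'|tail -4;python3 st.py
```

```text
eef_rot: [-1.573, -2.331, 0.515]
force: [0.9, 1.0, -1.0]
width: 0.125
grasp_force: 90.9
t 25.0167 pos [0.5242 0.2981 0.2377] tilt 26.26 tiltaz -162.34 yaz 22.48 y_elev -26.18 x_elev 1.91
j [-0.608  1.062  0.313  0.775 -0.315  1.793 -0.   ]
eef_rot: [-1.467, -2.424, 0.535]
force: [-52.2, -28.5, 20.0]
width: 0.128
grasp_force: 91.4
t 25.2667 pos [0.5248 0.2986 0.3203] tilt 25.97 tiltaz -156.21 yaz 28.06 y_elev -25.91 x_elev 1.68
j [-0.576  1.022  0.164  0.552 -0.176  2.025 -0.017]
```

```bash
python3 -m inch '[0,0,0.4,0,6,0,0,0.4,0,6]'|tail -4;python3 st.py;  python3 -m inch '[0,0,0.5,0,6,0,0,0.5,0,6]'|tail -4;python3 st.py
```

```text
eef_rot: [-1.47, -2.428, 0.518]
force: [-0.8, -0.6, -1.4]
width: 0.125
grasp_force: 90.9
t 25.4333 pos [0.5148 0.293  0.3444] tilt 25.32 tiltaz -156.91 yaz 28.09 y_elev -25.24 x_elev 1.93
j [-0.554  0.967  0.055  0.59  -0.102  2.024 -0.055]
eef_rot: [-1.475, -2.435, 0.502]
force: [0.5, 0.7, -1.9]
width: 0.128
grasp_force: 90.9
t 25.6 pos [0.5009 0.2859 0.3726] tilt 24.56 tiltaz -157.16 yaz 28.06 y_elev -24.47 x_elev 1.98
j [-0.556  0.905  0.053  0.638 -0.1    2.024 -0.057]
```

```bash
python3 -m inch '[0.5,0.3,0.5,0,6,0.5,0.3,0.5,0,6]'|tail -4;python3 st.py;  python3 -m inch '[0.7,0.4,0.5,0,6,0.7,0.4,0.5,0,6]'|tail -4;python3 st.py
```

```text
eef_rot: [-1.491, -2.459, 0.449]
force: [0.3, 0.7, -1.4]
width: 0.127
grasp_force: 90.9
t 25.7667 pos [0.5079 0.293  0.3823] tilt 22.1 tiltaz -158.1 yaz 27.98 y_elev -21.99 x_elev 2.12
j [-0.56   0.9    0.057  0.6   -0.105  2.024 -0.063]
eef_rot: [-1.509, -2.486, 0.388]
force: [-0.8, 0.4, -0.6]
width: 0.124
grasp_force: 91.0
t 25.9333 pos [0.5228 0.3036 0.3844] tilt 19.29 tiltaz -159.5 yaz 27.88 y_elev -19.14 x_elev 2.3
j [-0.562  0.918  0.069  0.532 -0.117  2.024 -0.066]
```

```bash
python3 -m inch '[0.65,0.38,0.65,0,6,0.65,0.38,0.65,0,6,0.65,0.38,0.65,0,6,0.65,0.38,0.65,0,6]'|tail -4;python3 st.py;  python3 -m inch '[0.65,0.38,0.65,0,6,0.65,0.38,0.65,0,6,0.65,0.38,0.65,0,6,0.65,0.38,0.65,0,6]'|tail -4;python3 st.py
```

```text
eef_rot: [-1.547, -2.538, 0.251]
force: [-0.2, -0.4, -1.6]
width: 0.128
grasp_force: 90.9
t 26.2667 pos [0.5395 0.3179 0.4115] tilt 13.27 tiltaz -164.69 yaz 27.59 y_elev -12.97 x_elev 2.73
j [-0.569  0.907  0.091  0.436 -0.14   2.024 -0.076]
eef_rot: [-1.581, -2.584, 0.112]
force: [-0.3, -0.6, -2.3]
width: 0.128
grasp_force: 90.9
t 26.6 pos [0.5567 0.3318 0.4371] tilt 7.61 tiltaz -177.83 yaz 27.28 y_elev -6.9 x_elev 3.2
j [-0.574  0.906  0.132  0.331 -0.179  2.024 -0.083]
```

```bash
python3 -m inch '[0.6,0.36,0.7,0.5,6,0.6,0.36,0.7,0.5,6,0.6,0.36,0.7,0.5,6,0.6,0.36,0.7,0,6]'|tail -4;python3 st.py;  python3 -m inch '[0.5,0.3,0.8,0,6,0.5,0.3,0.8,0,6,0.5,0.3,0.8,0,6,0.5,0.3,0.8,0,6]'|tail -4;python3 st.py
```

```text
eef_rot: [-1.4, -2.753, -0.016]
force: [0.4, 0.8, -1.9]
width: 0.123
grasp_force: 90.9
t 26.9333 pos [0.5658 0.3412 0.4681] tilt 3.08 tiltaz 142.22 yaz 36.12 y_elev -0.86 x_elev 2.96
j [-0.589  0.891  0.203  0.251 -0.23   2.024  0.072]
eef_rot: [-1.431, -2.791, -0.152]
force: [0.6, -0.4, -1.1]
width: 0.124
grasp_force: 90.9
t 27.2667 pos [0.5643 0.3429 0.5147] tilt 5.56 tiltaz 63.54 yaz 35.61 y_elev 4.92 x_elev 2.59
j [-0.594  0.843  0.259  0.198 -0.283  2.024  0.06 ]
```

```bash
python3 -m inch '[0.35,0.2,0.9,0.5,6,0.35,0.2,0.9,0.5,6,0.35,0.2,0.9,0,6,0.35,0.2,0.9,0,6]'|tail -4;python3 st.py;  python3 -m inch '[0.35,0.2,0.9,0,6,0.35,0.2,0.9,0,6,0.35,0.2,0.9,0,6,0.35,0.2,0.9,0,6]'|tail -4;python3 st.py
```

```text
eef_rot: [1.266, 2.811, 0.275]
force: [-0.2, 0.3, -0.4]
width: 0.128
grasp_force: 90.9
t 27.6 pos [0.5466 0.3336 0.5729] tilt 10.54 tiltaz 51.24 yaz 41.33 y_elev 10.38 x_elev 1.77
j [-0.594  0.755  0.255  0.195 -0.287  2.024  0.154]
eef_rot: [1.241, 2.75, 0.394]
force: [1.1, -0.0, -2.2]
width: 0.126
grasp_force: 90.9
t 27.9333 pos [0.5334 0.3273 0.6231] tilt 15.92 tiltaz 44.8 yaz 41.28 y_elev 15.89 x_elev 0.93
j [-0.598  0.693  0.307  0.16  -0.336  2.024  0.147]
```

```bash
python3 -m inch '[0.35,0.2,0.9,-0.5,6,0.35,0.2,0.9,0,6,0.35,0.2,0.9,0,6,0.35,0.2,0.9,0,6]'|tail -4;python3 st.py;  python3 -m inch '[0.35,0.2,0.9,-0.5,6,0.35,0.2,0.9,0,6,0.35,0.2,0.9,0,6,0.35,0.2,0.9,0,6]'|tail -4;python3 st.py
```

```text
eef_rot: [1.283, 2.648, 0.506]
force: [-0.4, 0.6, -2.4]
width: 0.125
grasp_force: 90.9
t 28.2667 pos [0.5238 0.322  0.6679] tilt 21.43 tiltaz 39.39 yaz 38.23 y_elev 21.42 x_elev 0.39
j [-0.606  0.652  0.436  0.104 -0.446  2.024  0.091]
eef_rot: [1.318, 2.544, 0.609]
force: [-1.0, 0.1, -1.7]
width: 0.124
grasp_force: 91.0
t 28.6 pos [0.5161 0.3167 0.7078] tilt 26.89 tiltaz 35.49 yaz 35.21 y_elev 26.89 x_elev 0.11
j [-0.601  0.624  0.577  0.03  -0.578  2.024  0.026]
```

```bash
python3 -m inch '[0.1,0.05,0.95,0,6,0.1,0.05,0.95,0,6]'|tail -4;python3 st.py
```

```text
eef_rot: [1.304, 2.516, 0.657]
force: [0.5, -0.5, -2.0]
width: 0.127
grasp_force: 91.0
t 28.7667 pos [0.4977 0.3051 0.7356] tilt 29.25 tiltaz 35.24 yaz 35.18 y_elev 29.25 x_elev 0.02
j [-0.609  0.572  0.611  0.043 -0.602  2.024  0.031]
```

```bash
python3 -m inch '[0.1,0.05,0.5,0,6]'|tail -1;python3 st.py; python3 -m inch '[-0.1,-0.3,-0.3,0,6,-0.14,-0.8,-0.45,-0.28,6,-0.14,-0.85,-0.48,-0.28,6,-0.14,-0.85,-0.48,-0.28,6,-0.14,-0.85,-0.48,-0.28,6,-0.14,-0.85,-0.48,-0.28,6,-0.14,-0.85,-0.48,-0.28,6]'|tail -3;python3 st.py
```

```text
grasp_force: 91.1
t 28.85 pos [0.4932 0.3022 0.7439] tilt 30.15 tiltaz 35.13 yaz 35.24 y_elev 30.15 x_elev -0.05
j [-0.608  0.56   0.617  0.039 -0.609  2.024  0.03 ]
force: [2.1, 0.5, 1.0]
width: 0.121
grasp_force: 90.9
t 29.4333 pos [0.4732 0.1689 0.668 ] tilt 30.43 tiltaz 28.63 yaz 27.84 y_elev 30.43 x_elev 0.34
j [-0.926  0.196  0.829  1.089 -0.325  1.412  0.312]
```

```bash
python3 -m inch '[-0.14,-0.85,-0.5,-0.28,6,-0.14,-0.85,-0.5,-0.28,6,-0.14,-0.85,-0.5,-0.28,6,-0.14,-0.85,-0.5,-0.28,6,-0.14,-0.85,-0.5,-0.28,6,-0.14,-0.85,-0.5,-0.28,6,-0.14,-0.85,-0.5,-0.28,6,-0.14,-0.85,-0.5,-0.28,6,-0.14,-0.85,-0.5,-0.28,6,-0.14,-0.85,-0.5,-0.28,6]'|tail -3;python3 st.py
```

```text
force: [0.9, 1.4, -0.8]
width: 0.129
grasp_force: 90.9
t 30.2667 pos [ 0.4203 -0.1549  0.4781] tilt 30.41 tiltaz 12.63 yaz 11.76 y_elev 30.41 x_elev 0.38
j [-0.324  0.179  1.05   1.814 -0.692  1.     1.216]
```

```bash
python3 -m inch '[-0.1,-0.65,-0.55,-0.19,6,-0.1,-0.65,-0.55,-0.19,6,-0.1,-0.65,-0.55,-0.19,6,-0.1,-0.65,-0.55,-0.19,6,-0.1,-0.65,-0.55,-0.19,6,0,0,0,0,6,0,0,0,0,6]'|tail -3;python3 st.py
python3 - <<'E'
from h import *
import json
def fit(fn,js,pts):
    c=json.load(open(js)); P=onz(c,pts,.012)[:,:2].astype(np.float32); 
    l=cv2.fitLine(P,cv2.DIST_HUBER,0,.001,.001).ravel(); d=np.degrees(np.arctan2(l[1],l[0]))
    print(fn,len(P),"az",round(d,2),"pt",l[2:],"rms",np.sqrt(np.mean(((P-l[2:])@[-l[1],l[0]])**2)))
g=cv2.GaussianBlur(cv2.imread("pics/w1.png",0),(3,3),0).astype(int)
pts=[]
for y in range(62,232,3):
    x0=549-(y-47)*99/193; xs=np.arange(int(x0)-14,int(x0)+14); d=g[y,xs+1]-g[y,xs-1]; 
    if d.max()>12: pts.append([xs[d.argmax()],y])
fit("w1 long",'w1.json',pts)
pts=[]
for x in range(556,630,3):
    y0=47+(x-549)*.5; ys=np.arange(int(y0)-12,int(y0)+12); d=g[ys+1,x]-g[ys-1,x]
    if d.max()>12: pts.append([x,ys[d.argmax()]])
fit("w1 short",'w1.json',pts)
g=cv2.GaussianBlur(cv2.imread("pics/w2.png",0),(3,3),0).astype(int); pts=[]
for x in list(range(325,410,3))+list(range(480,520,3)):
    y0=325-(x-315)*98/210; ys=np.arange(int(y0)-10,int(y0)+10); d=g[ys+1,x]-g[ys-1,x]
    if d.max()>12: pts.append([x,ys[d.argmax()]])
fit("w2 long",'w2.json',pts)
h=cv2.cvtColor(cv2.imread("pics/w2.png"),cv2.COLOR_BGR2HSV); m=cv2.inRange(h,(0,0,160),(40,80,255)); m[:328]=0;m[360:]=0;m[:,:345]=0;m[:,390:]=0
q=cv2.findNonZero(m)[:,0].astype(float); print("w2 cross",q.mean(0),onz(json.load(open("w2.json")),q.mean(0),.012))
for n in("scene","side","wrist"):
    c,im=snap(n,n+"6"); json.dump({k:np.array(v).tolist() for k,v in c.items()},open(n+"6.json","w"))
    hh=cv2.cvtColor(im,cv2.COLOR_RGB2HSV); m=cv2.inRange(hh,(45,80,25),(85,255,255)); 
    s=[ (cv2.contourArea(k),[round(v) for v in cv2.minAreaRect(k)[0]]) for k in cv2.findContours(m,0,2)[0]]; print(n,sorted(s)[-4:])
E
```

```text
force: [0.1, 0.4, -0.6]
width: 0.13
grasp_force: 90.8
t 30.85 pos [ 0.4017 -0.2766  0.3743] tilt 30.22 tiltaz 7.32 yaz 6.34 y_elev 30.21 x_elev 0.42
j [ 0.213  0.422  0.898  1.933 -1.035  0.993  1.773]
w1 long 57 az 7.83 pt [ 0.60158324 -0.20465384] rms 0.0019816305
w1 short 25 az -82.18 pt [ 0.7290189  -0.25737372] rms 0.00029880018
w2 long 43 az 7.08 pt [ 0.5198219  -0.21041155] rms 0.0021085334
w2 cross [358.87088608 342.47341772] [[ 0.44981332 -0.28066573  0.012     ]]
scene [(0.0, [361, 216]), (3.5, [263, 196]), (9.0, [294, 230]), (241.5, [186, 136])]
side [(0.0, [260, 162]), (0.0, [515, 142]), (7.5, [380, 210]), (12.0, [326, 200])]
wrist []
```

```bash
cat > chk.py <<'E'
from h import *
import json,sys
from scipy.spatial.transform import Rotation as Ro
def chk(tag):
    s=r.state(); c,im=snap("scene",tag); R=Ro.from_rotvec(s["eef_rot"]).as_matrix(); x=s["tool_pos"]
    X,Z=R[:,1],-R[:,2]; Y=np.cross(Z,X); C=x-.0433*Z
    f=lambda a,b:C+.004*X+a*Y+b*Z
    pc=proj(c,[f(0,0),f(.03,0),f(-.03,0),f(0,.025),f(0,-.025)])
    hh=cv2.cvtColor(im,cv2.COLOR_RGB2HSV); m=cv2.inRange(hh,(45,70,25),(85,255,255)); M=np.zeros_like(m); u,v=pc[0].astype(int); M[v-25:v+25,u-25:u+25]=m[v-25:v+25,u-25:u+25]
    M=cv2.morphologyEx(M,cv2.MORPH_CLOSE,np.ones((7,7)))
    k=max(cv2.findContours(M,0,2)[0],key=cv2.contourArea); rr=cv2.minAreaRect(k); mm=cv2.moments(k)
    a=lambda p,q:np.degrees(np.arctan2(*(q-p)[::-1]))
    print("pred ctr",pc[0].round(1),"green",[round(mm["m10"]/mm["m00"],1),round(mm["m01"]/mm["m00"],1)],"rect",np.round(rr[0],1),np.round(rr[1],1),round(rr[2],1),"pred dirs Y,Z",round(a(pc[2],pc[1]),1),round(a(pc[4],pc[3]),1),"sizes",np.linalg.norm(pc[1]-pc[2]).round(1),np.linalg.norm(pc[3]-pc[4]).round(1))
    # bright frame: outline of non-dark pixels by rows left/right edges
    g=im.max(2)[v-18:v+19,u-22:u+23]; print("C",C.round(4),"y_az",np.degrees(np.arctan2(X[1],X[0])).round(2),"el",np.degrees(np.arcsin(X[2])).round(2),"Yelev",np.degrees(np.arcsin(Y[2])).round(2))
    return im,(u,v)
if __name__=="__main__": chk(sys.argv[1])
E
python3 chk.py s7
python3 - <<'E'
import cv2,numpy as np
im=cv2.imread("pics/s7.png"); 
h=cv2.cvtColor(im,cv2.COLOR_BGR2HSV)[112:164:2,160:214:2]
ch=lambda p:'G' if 45<=p[0]<=85 and p[1]>70 else ('#' if p[2]>150 and p[1]<50 else ('+' if p[2]>90 else ('.' if p[2]>45 else ' ')))
h=cv2.cvtColor(im,cv2.COLOR_BGR2HSV)[112:160,158:216]
print("\n".join("".join(ch(p) for p in row) for row in h))
E
```

```text
pred ctr [187.2 137.2] green [186.2, 136.2] rect [186.  136.5] [17. 20.] 90.0 pred dirs Y,Z -3.0 -95.2 sizes 20.5 17.3
C [ 0.4246 -0.2718  0.3384] y_az 6.66 el 30.36 Yelev 0.36
#####################+          +#########################
######################.        .##########################
########################     .+.##########################
########################   . +#..#########################
#####################+ .. .. +#. #########################
#####################+ ..    +#+ +########################
#####################+ .+  . +#+ +########################
#####################+ .+ .+ +#+ .########################
###################### .+  . +#+ .########################
######################  + .. +## +########################
######################  +.....## .########################
###################### .+  . .##. ########################
######################  +    .##. ########################
######################. ++++++##. ########################
######################+.++++++############################
################++#####+#+++++########
[... 1208 characters left out ...]
###################################################
##########################################################
##########################################################
##########################################################
##########################################################
########################################################++
#######################################################+++
#####################################################+++++
###################################################+++++++
#################################################+++++++++
###############################################+++++++++++
##############################################++++++++++++
```

```bash
python3 -m inch '[0.15,-0.07,-0.4,0.18,6,0.15,-0.07,-0.6,0,6,0.15,-0.07,-0.6,0,6,0.15,-0.07,-0.6,0,6,0.15,-0.07,-0.6,0,6,0.15,-0.07,-0.5,0,6,0.02,-0.02,-0.16,0,6,0,0,0,0,6,0,0,0,0,6]'|tail -4;python3 st.py; python3 chk.py s8
python3 - <<'E'
from h import *
import json
C=json.load(open("cal.json"));A=[.4615,-.2896,.2];print("aim px scene",proj(C["scene"],[A]),"side",proj(C["side"],[A]))
im=cv2.imread("pics/s8.png");x,y=proj(C["scene"],[A])[0].astype(int)
h=cv2.cvtColor(im,cv2.COLOR_BGR2HSV)[y-20:y+24,x-28:x+28]
ch=lambda p:'G' if 45<=p[0]<=85 and p[1]>70 else ('#' if p[2]>150 and p[1]<50 else ('+' if p[2]>90 else ('.' if p[2]>45 else ' ')))
print(x-28,y-20);print("\n".join("".join(ch(p) for p in row) for row in h))
E
```

```text
eef_rot: [1.803, 2.067, 0.567]
force: [-0.2, -0.1, -1.6]
width: 0.122
grasp_force: 90.8
t 31.8 pos [ 0.4397 -0.2925  0.2374] tilt 30.34 tiltaz 8.53 yaz 7.71 y_elev 30.34 x_elev 0.36
j [ 0.386  0.673  0.652  2.062 -1.435  0.839  2.214]
pred ctr [187.1 181. ] green [187.8, 178.8] rect [186. 180.] [16. 20.] 90.0 pred dirs Y,Z -3.4 -96.2 sizes 19.6 16.2
C [ 0.4613 -0.2893  0.2   ] y_az 7.71 el 30.34 Yelev 0.36
aim px scene [[187.21741015 180.77926954]] side [[399.39854773 137.15874453]]
159 160
#####################+.     #+.+###############+++++++++
#####################.......#+  #############+++++++++++
####################+ .. .. ##. ############++++++++++++
##################### ..  . ##. ##########++++++++++++++
##################### ..  . +#+ ########++++++++++++++++
##################### ++  . +#+ #####+++++++++++++++++++
##################### .. .. +#+ +###++++++++++++++++++++
##################### ......+#+ +##+++++++++++++++++++++
#####################+..... +#+ ++++++++++++++++++++++++
#####################+...   .#+ .+++++++++++++++++++++++
#####################. ++++++#+ +#
[... 1203 characters left out ...]
................
    ##+.......        G+######+      ...................
    #+ .......          ######+    .....................
    #  ......           ######+  .......................
       ......          .######. ........................
            ....       +#####+  ........................
................      .######+ .........................
...............     G +######+..........................
...............      +######+...........................
...............     .#######............................
...............    .+######+............................
..............     +++++++. ............................
...............   ..      .  ...........................
```

```bash
python3 -m inch '[0,0,0,0,6,0,0,0,0,6,0,0,0,0,6,0,0,0,0,6]'|tail -4;python3 st.py
python3 - <<'E'
from h import *
a=cv2.imread("pics/scene0.png").astype(int);c,im=snap("scene","s9");b=im[:,:,::-1].astype(int)
for n,(x0,y0,x1,y1) in dict(redblue=(342,200,388,248),bottle=(318,260,346,306),jar=(272,260,304,296),box=(264,210,304,252)).items():
    d=np.abs(a-b)[y0:y1,x0:x1].max(2); print(n,(d>60).sum(),(d>60).mean().round(3))
s=r.state(); print("vel",np.abs(s["joint_vel"]).max())
E
```

```text
eef_rot: [1.804, 2.067, 0.566]
force: [0.5, 0.2, -1.9]
width: 0.125
grasp_force: 90.8
t 32.1833 pos [ 0.4394 -0.2929  0.237 ] tilt 30.33 tiltaz 8.48 yaz 7.66 y_elev 30.33 x_elev 0.36
j [ 0.387  0.674  0.651  2.062 -1.436  0.839  2.215]
redblue 99 0.045
bottle 0 0.0
jar 0 0.0
box 129 0.077
vel 0.003954844229662909
```

Run:
```python
from h import *
a=cv2.imread("pics/scene0.png").astype(int);b=cv2.imread("pics/s9.png").astype(int)
d=np.abs(a-b).max(2)>60
for r0 in((345,200,372,232),(364,212,384,245),(380,225,390,248)): x0,y0,x1,y1=r0; print(r0,d[y0:y1,x0:x1].sum())
ch=lambda p:'G' if 45<=p[0]<=85 and p[1]>120 else ('#' if p[2]>190 and p[1]<60 else ('+' if p[2]>100 and p[1]<90 else ('b' if p[1]>120 and 95<p[0]<120 else ' ')))
for f in("scene0","s9"):
    h=cv2.cvtColor(cv2.imread(f"pics/{f}.png"),cv2.COLOR_BGR2HSV)
    print("\n".join("".join(ch(p) for p in row) for row in h[208:242,264:304]))
```

```text
(345, 200, 372, 232) 0
(364, 212, 384, 245) 18
(380, 225, 390, 248) 122
bbbb                                    
bbb                                     
bbb                                     
                       +                
                      +#+               
                     +### bbbbbbbbbbb   
      bbb bbbbbbbbbb+###++bbbbbbbbbbb   
  bbbbbbbbbbbbbbbbb+###++ bbbbbbbbbbb   
 bbbbbbbbbbbbbb   +###++  +bbbbbbbbbb   
 bbbbbbbbbbb     +###++   # bbbbbbbbb   
 bbbbbbbbb      +++#++        bbbbbbb   
 bbbbbbbb    ++++++++          +bbbbb   
 bbbbbbb    ++++++++      +   +#bbbbb   
 bbbbbb    ++++++++      +++ +#  bbbb   
 bbbbb     ++++++       ++++      bbbb  
 bbbb     ++++++       ++++++     bbbb  
 bbbb     #+  +       +++++++    + bbb  
 bbb      #+   +    +++++++++  ++# bbb  
 bbb ++   ++   +   ++++++++++  ++  bbb  
 bbb+##+  ++     +++++++++++       bbb  
 bbb       +    ++++++++++++      bbbb  
 bbb            +++++++++++  GGGG bbbb  
 bbbb          ++++++++++    GGGGGbbbb  
 bbbb  ++      ++++++++      GGGG bbbb  
 bbbbb+#+                      GGbbbbb  
 bb
[... 1058 characters left out ...]
bb  
 bbb      ++              +++  ++# bbb  
 bbb ++   ++++ +          +++  ++  bbb  
 bbb+##+  ++++++++        ++       bbb  
 bbb      +++++++++ + ++ +++      bbbb  
 bbb       ++++++++++++++++  GGGG bbbb  
 bbbb   +    ++++++++++++    GGGGGbbbb  
 bbbb  +#      ++++++++      GGGG bbbb  
 bbbbb+#+                      GGbbbbb  
 bbbbb                   ++    bbbbbbb  
 bbbbbb     ++     +     +#   bbbbbbbb  
 bbbbbbbb   #+     #      ++ bbbbb +bb  
 bbbbbbbbbb+#      #       bbbbbbb  +b  
 bbbbbbbbbbbbb     #   bbbbbbbbbbb   bb 
 bbbbbbbbbbbbbbbbbbbbbbbbbbbbbbbbbb+bbb 
 bbbbbbbbbbbbbbbbbbbbbbbbbbbbbbbbbbbbbb 
 bbbbbbbbbbbbbbbbbbbbbbbbbbbbbbbbbbbbbb 
 bbbbbbbbbbbbbbbbbbbbbbbbbbbbbbbbbbbbbb
```

Nothing else has moved, the dial sits on its mark, and the module is held still at the aim point.

```bash
python3 -c "
from station import r
print(r.sign_off())"
```

```text
the job is handed in; nothing more can be done
None
```

The job is handed in at 32 s: the dial measured within about 1° of the green mark, and the green module is held still over the cross at 200 mm by arm pose (scene camera agrees to about 3 mm), tilted 30.3°. Risks: joint 6 read up to 2.025 against its listed 2.02 limit while I pushed the arm past its reach to get the tilt, and one such push swung the module down close to the rack, though the other modules, bottle and jar stayed put.

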